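Pack the specimen dishes in layers into the transport carrier

TASK

Pack all the 50 mm specimen dishes into the transport carrier, two to a layer on its two round seats, each dish squarely above the one below, with one grey separator sheet laid centred and square over both dishes between one layer and the next; fill each layer before starting another, and leave a sheet that is not needed on the bench. Also move the dial thermometer from the rack into the carrier's vial, pushed down through the hole in the cap until its collar rests on the cap. Leave everything else on the bench alone.

Things in the scene. Friction and masses are not known exactly. Their poses are not given: they have to be found in the camera images.
- carrier: dish carrier: aluminium plate 130 x 210 mm, 6 mm thick, with a 3 mm wide lip round the edge whose top is 10 mm above the bench. It stays put. Origin on the bench under the midpoint between the two dish seats; its own y axis runs along the row (seat_b to seat_a), z up. Plate spans y -135 to +75 mm, x -65 to +65 mm.
- seat_a (a point): centre of the top face of one dish seat, a round grey-black rubber mat of 48 mm diameter and 2 mm thick; top 8 mm above the bench; at carrier y = +29 mm
- seat_b (a point): centre of the top of the other, equal seat, at carrier y = -29 mm (58 mm from seat_a, on the vial's side)
- carrier_mid (a point): midpoint between the two seats, at seat height (8 mm above the bench); its y axis runs along the row. A separator belongs centred over this point
- vial_mouth (a point): centre of the open top of the thermometer vial, an upright glass vial of 28 mm diameter and 61 mm height fixed in the end of the carrier (carrier y = -105 mm); its white cap (29 mm) has a plain 10 mm hole, top 67 mm above the bench; inner floor 56 mm below the mouth; z up
- dish1: closed specimen dish with white lid: flat disc of 50 mm diameter, 15 mm high, about 30 g; origin at the centre of its underside, z up. Four or five of the five are present (None if absent)
- dish2: closed specimen dish with white lid: flat disc of 50 mm diameter, 15 mm high, about 30 g; origin at the centre of its underside, z up. Four or five of the five are present (None if absent)
- dish3: closed specimen dish with white lid: flat disc of 50 mm diameter, 15 mm high, about 30 g; origin at the centre of its underside, z up. Four or five of the five are present (None if absent)
- dish4: closed specimen dish with white lid: flat disc of 50 mm diameter, 15 mm high, about 30 g; origin at the centre of its underside, z up. Four or five of the five are present (None if absent)
- dish5: closed specimen dish with white lid: flat disc of 50 mm diameter, 15 mm high, about 30 g; origin at the centre of its underside, z up. Four or five of the five are present (None if absent)
- sheet1: separator sheet: rigid flat grey twin-wall plastic, 62 mm (own x) by 118 mm (own y) by 6 mm thick (z), about 25 g; lies flat on the bench at the start; origin at the centre of its underside
- sheet2: separator sheet: rigid flat grey twin-wall plastic, 62 mm (own x) by 118 mm (own y) by 6 mm thick (z), about 25 g; lies flat on the bench at the start; origin at the centre of its underside
- thermometer: dial thermometer standing upright in a hole of the rack: straight steel stem of 5 mm diameter reaching 52 mm below its collar, collar 18 mm diameter and 10 mm high, above it the round dial head of 30 mm diameter and 16 mm high with a white face on top; total 78 mm, 40 g. Origin at the tip of the stem, z up towards the dial. Collar rests on the vial cap or the rack top (it does not fit through)
- rack: small clear rack, 36 mm (own x) by 135 mm (own y), top 62 mm above the bench, fixed; two 9 mm holes at own y = +37.5 and -37.5 mm hold thermometer and driver (either way). Origin at the centre of its underside
- driver: hex driver in the other hole of the rack: 16 mm black handle, 55 mm high above the rack, stem like the thermometer's; total 107 mm; origin at the stem tip. Leave alone
- small_dish: an empty smaller dish, 35 mm diameter, 10 mm high; not part of the job, leave alone; origin under its centre
- oil: amber immersion oil bottle, 26 mm diameter, 58 mm high; leave alone; origin under its centre
- marker: marker pen lying on the bench, 130 mm long (own x), 13 mm thick; leave alone
There are look-alikes about, which are no part of the job. Leave any turquoise look-alike of the sheet1 alone. Leave any yellow look-alike of the dish3 alone.

How it is judged:
At the end, for the whole second after the job is handed in: Dishes flat, at rest, within 9 mm of a seat's axis, 0, 21 or 42 (+-3) mm above the seats; sheets 15 or 36 (+-3) mm above, dishes on top, within 9 mm and 0.12 rad of square, or flat on the bench 100 mm from the carrier's middle; thermometer upright, tip 48 mm or more below the vial mouth ((horizontal distance between dish1 and seat_a below 0.009 m or horizontal distance between dish1 and seat_b below 0.009 m) and (z of dish1 in the frame of carrier_mid between -0.003 and 0.003 m or z of dish1 in the frame of carrier_mid between 0.018 and 0.024 m or z of dish1 in the frame of carrier_mid between 0.039 and 0.045 m) and angle between each of dish1, dish2, dish3, dish4, dish5, thermometer's own z axis and vertical below 0.1 rad and linear speed of each of dish1, dish2, dish3, dish4, dish5, sheet1, sheet2, thermometer below 0.02 m/s and (horizontal distance between dish2 and seat_a below 0.009 m or horizontal distance between dish2 and seat_b below 0.009 m) and (z of dish2 in the frame of carrier_mid between -0.003 and 0.003 m or z of dish2 in the frame of carrier_mid between 0.018 and 0.024 m or z of dish2 in the frame of carrier_mid between 0.039 and 0.045 m) and (horizontal distance between dish3 and seat_a below 0.009 m or horizontal distance between dish3 and seat_b below 0.009 m) and (z of dish3 in the frame of carrier_mid between -0.003 and 0.003 m or z of dish3 in the frame of carrier_mid between 0.018 and 0.024 m or z of dish3 in the frame of carrier_mid between 0.039 and 0.045 m) and (horizontal distance between dish4 and seat_a below 0.009 m or horizontal distance between dish4 and seat_b below 0.009 m) and (z of dish4 in the frame of carrier_mid between -0.003 and 0.003 m or z of dish4 in the frame of carrier_mid between 0.018 and 0.024 m or z of dish4 in the frame of carrier_mid between 0.039 and 0.045 m) and (horizontal distance between dish5 and seat_a below 0.009 m or horizontal distance between dish5 and seat_b below 0.009 m) and (z of dish5 in the frame of carrier_mid between -0.003 and 0.003 m or z of dish5 in the frame of carrier_mid between 0.018 and 0.024 m or z of dish5 in the frame of carrier_mid between 0.039 and 0.045 m) and (height (world z) of sheet1 below 0.004 m or horizontal distance between sheet1 and carrier_mid below 0.009 m) and (height (world z) of sheet1 below 0.004 m or angle between the y axis of sheet1 and the y axis of carrier, either way round below 0.12 rad) and (horizontal distance between sheet1 and carrier_mid below 0.009 m or horizontal distance between sheet1 and carrier_mid above 0.1 m) and angle between the z axis of each of sheet1, sheet2 and the z axis of carrier, either way round below 0.1 rad and (height (world z) of sheet1 below 0.004 m or z of sheet1 in the frame of carrier_mid between 0.012 and 0.018 m or z of sheet1 in the frame of carrier_mid between 0.033 and 0.039 m) and (height (world z) of sheet1 below 0.035 m or height (world z) of any of dish1, dish2, dish3, dish4, dish5 above 0.046 m) and (height (world z) of sheet2 below 0.004 m or horizontal distance between sheet2 and carrier_mid below 0.009 m) and (height (world z) of sheet2 below 0.004 m or angle between the y axis of sheet2 and the y axis of carrier, either way round below 0.12 rad) and (horizontal distance between sheet2 and carrier_mid below 0.009 m or horizontal distance between sheet2 and carrier_mid above 0.1 m) and (height (world z) of sheet2 below 0.004 m or z of sheet2 in the frame of carrier_mid between 0.012 and 0.018 m or z of sheet2 in the frame of carrier_mid between 0.033 and 0.039 m) and (height (world z) of sheet2 below 0.035 m or height (world z) of any of dish1, dish2, dish3, dish4, dish5 above 0.046 m) and z of thermometer in the frame of vial_mouth below -0.048 m and horizontal distance between thermometer and vial_mouth below 0.006 m); the robot touches nothing.
It fails at once if a bystander (small dish, oil bottle, marker) is pushed more than 5 cm (distance of any of small_dish, oil, marker from where it was at the start of the episode above 0.05 m).
It fails at once if the oil bottle is knocked over or the driver comes out of the rack (angle between oil's own z axis and vertical above 0.6 rad or distance of driver from where it was at the start of the episode above 0.03 m).
Of dish1, dish2, dish3, dish4, dish5 only 4 to 5 are there at a start; the rules pass over those that are not, and their reading is None.
At some moment in a run one of dish1, dish2, dish3, dish4, dish5 may be knocked a few centimetres aside while the robot is not near it.
It also fails if it takes over 210 s, if anything falls off the work surface, if the arm or the gripper's body presses on something with over 40 N, if the wrist force passes 120 N, or if a joint passes its speed limit or range.

ROBOT

A 7-joint arm with a two-finger parallel gripper is mounted at the origin on the work surface. World frame = base frame: x ahead of the robot, y to its left, z up, the work surface at z = 0. Lengths are in m, angles in rad, forces in N, time in s.
With the tool pointing down it reaches from about 0.35 to 0.775 m from the base axis. Payload 3.1 kg.
Tool frame: the origin (TCP) lies at the very end of the fingers, on their centre line; the grasp point (between the pads) lies 19 mm behind it; z points along the fingers, y is the line along which they close (so a half turn about z gives the same grasp; the last joint's range is limited). The gripper opens to 85 mm and grips with 20 to 120 N. Pads are 22 mm wide; open, the fingers measure 114 mm over their backs; the gripper's body (76 mm by 85 mm) begins 54 mm behind the grasp point. The pads swing forward as they close: fully open they stand 13 mm farther back than shut.
Start: joints at [1.255, 0.311, 0.014, 1.512, -0.004, 1.319, -0.027], TCP at [0.149, -0.53, 0.192] pointing down, gripper open.
Joint ranges: [-2.7, 2.7], [-0.3, 1.91], [-1.27, 1.3], [0.12, 2.57], [-1.44, 4.58], [0.2, 2.03], [-3.05, 3.05]. Speed limits (rad/s): [2.79, 2.79, 3.14, 3.14, 3.14, 3.14, 3.14].

INTERFACE

Orientations are given as a unit quaternion [w, x, y, z].
In Python, from bench import observe, snapshot, get_calibration, hand_in gives the robot as it stands. The module is installed in compiled form; this text tells all that it offers.
- The arm moves only by the tool send_rows, never from a script. Its argument "commands" is a list of rows, each an object with "hand": the finger opening in mm, from 0 to 85.4; "slide": the shift along the tool's x, y, z in mm, a list of three; "dr": the turn, a rotation vector about the tool's x, y, z in rad, a list of three. In form: [{"hand": hand, "slide": [x, y, z], "dr": [wx, wy, wz]}, ...]. A call has 1 to 8 rows; each row shifts and turns the commanded pose from where the row before left it, along the tool's axes as they then stand; what a row does not reach is not made up. A row lasts 1/12 s, in which the tool goes at most 41.7 mm and 7.16 degrees, less where a joint would pass 70% of its speed; a pose out of reach is approached as far as the arm can. A call is refused whole if a number of a shift passes 41.7 or a number of a turn 0.125, either way. A call with a gripper value outside its range is refused whole. The fingers move at their own pace and stop on an object; "force" is the grip in N (left out, the last holds). Time passes only in rows, so rows that do not move let the fingers close. It gives the time, the measured TCP pose, the force, the opening and the grip force at its end, in the units of the state.
- observe(): the state, without advancing time (a new reading comes with each control period).
- snapshot(name): name is "side" or "top"; returns the picture (384x512x3 uint8, blue, green, red); there is no depth.
- get_calibration(name): a dict with "K" (3x3 intrinsics, pixels), "k1" (the pictures are not rectified: a ray, as slopes to the right and down, at radius r is drawn at 1 + k1 r^2 times it, then the intrinsics apply), "cam_to_world" (4x4, takes a point from camera to world coordinates). Camera axes: x right, y down, z forward; pixel columns grow to the right and rows downward; lengths in m; the calibration is good to about 2 mm. A picture is of the moment at which its call begins. get_calibration takes no time and is no camera call.
- hand_in(): hands the job in; it is judged then, once.
The state is a dict: "clock": time; "joint_positions": joint angles; "joint_velocities": joint speeds; "effort": joint torques, N m; "tcp_pos": TCP position; "orientation": TCP orientation; "force": force on the tool from outside, world axes, zero at the start; "ft_torque": the same for the moment, N m; "finger_gap": finger opening in m; "finger_force": force on a finger pad.
Only numpy, scipy, OpenCV 4.12 (cv2) and the standard library are available. Lean on these libraries where they do the work, as an engineer would, in place of code of your own. Each camera call takes 0.05 s, during which the arm holds its last target. There are 200 camera calls.

## Working session

There is one attempt and no reset: what is moved stays moved. The work goes in short steps, Python scripts to look and compute and a tool call to move; the robot and the scene stay as the last step left them, time stands still between calls to the robot, and variables do not carry over. Pictures are saved under pics/ and viewed, at most 14 in all, crops included, and the job is handed in when it is done.

Besides the shell and the picture viewer there is one more tool, called after ">>>" as name(argument=value, ...), one argument or row to a line, values as JSON. send_rows: Moves the arm, as the interface text tells. Its arguments: {"type":"object","properties":{"commands":{"type":"array","items":{"type":"object","properties":{"hand":{"type":"number"},"slide":{"type":"array","items":{"type":"number"}},"dr":{"type":"array","items":{"type":"number"}}}}},"force":{"type":"number"}},"required":["commands"]}

```bash
mkdir -p pics; python3 - <<'E'
from bench import *
import cv2
for n in("top","side"):
    im=snapshot(n); cv2.imwrite(f"pics/{n}0.png",im); c=get_calibration(n); print(n,c)
print(observe())
E
```

```text
top {'K': array([[445.79312358,   0.        , 255.93283015],
       [  0.        , 445.79312358, 181.43301107],
       [  0.        ,   0.        ,   1.        ]]), 'k1': 0.022904274006061622, 'cam_to_world': array([[ 7.84893932e-04, -9.83680189e-01,  1.79924069e-01,
         1.80990595e-01],
       [-9.99999636e-01, -8.32100678e-04, -1.86897199e-04,
        -2.34778167e-02],
       [ 3.33562011e-04, -1.79923856e-01, -9.83680484e-01,
         1.34190065e+00],
       [ 0.00000000e+00,  0.00000000e+00,  0.00000000e+00,
         1.00000000e+00]])}
side {'K': array([[354.82133329,   0.        , 255.67500425],
       [  0.        , 354.82133329, 188.31116087],
       [  0.        ,   0.        ,   1.        ]]), 'k1': -0.08245714795497741, 'cam_to_world': array([[-0.95193327, -0.16390091,  0.25876542,  0.17599707],
       [-0.3061693 ,  0.48395379, -0.819786  ,  0.79666235],
       [ 0.00913316, -0.8596076 , -0.51087314,  0.57336393],
       [ 0.        ,  0.        ,  0.        ,  1.        ]])}
{'clock': 0.1, 'joint_positions': array([ 1.255311  ,  0.31165867,  0.01398011,  1.51291369, -0.00438737,
        1.31920423, -0.02722573]), 'joint_velocities': array([ 0.00011201, -0.00179011, -0.00109011, -0.00538742, -0.00141174,
        0.00341363, -0.00024243]), 'effort': array([ 3.43210995e-04, -3.80856514e+01,  1.46460724e-01, -2.31241894e+01,
        1.23223721e-02,  8.15557258e-03, -1.10771475e-05]), 'tcp_pos': array([ 0.14851694, -0.52879166,  0.19091579]), 'orientation': array([-1.05879520e-03,  9.90639734e-01,  1.36498195e-01, -1.95563952e-04]), 'force': array([-0.07166219, -1.46017211, -0.70695138]), 'ft_torque': array([-0.01218434,  0.05040274,  0.00875181]), 'finger_force': 0.0, 'finger_gap': 0.0856133789171415}
```

View pics/top0.png

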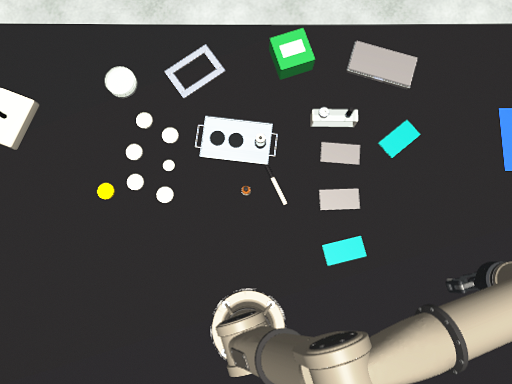

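View pics/side0.png

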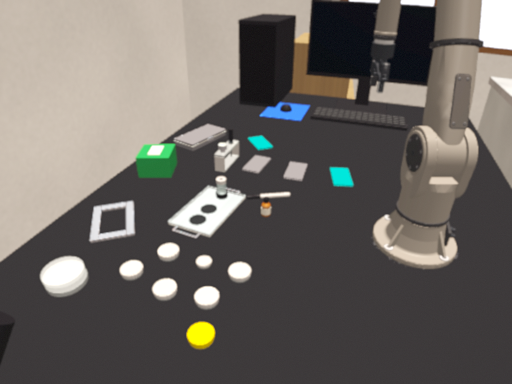

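The top view shows five white 50 mm candidates at (144,120), (170,135), (134,152), (135,182) and (165,195). The small dish is at (168,165), the yellow look-alike at (106,191) and a big white dish at (121,82). The grey sheets are at (340,153) and (339,199), and the turquoise look-alikes at (400,139) and (344,250). In the rack the thermometer is the white round at (324,113) and the driver the black one at (350,113). The carrier is at (237,140). The side view agrees. Next I measure sizes and positions.

```bash
cat > h.py <<'E'
from bench import *
import cv2, numpy as np
from scipy.optimize import brentq
C={n:get_calibration(n) for n in("top","side")}
def ray(n,px):
    c=C[n];K=c["K"];d=[(px[0]-K[0,2])/K[0,0],(px[1]-K[1,2])/K[1,1]]
    rd=np.hypot(*d);r=brentq(lambda r:r*(1+c["k1"]*r*r)-rd,0,2)
    s=r/rd if rd>0 else 1
    M=c["cam_to_world"];return M[:3,3],M[:3,:3]@np.array([d[0]*s,d[1]*s,1])
def at(n,px,z):
    o,v=ray(n,px);return (o+v*(z-o[2])/v[2])
def proj(n,P):
    c=C[n];M=c["cam_to_world"];p=M[:3,:3].T@(np.array(P)-M[:3,3]);x,y=p[0]/p[2],p[1]/p[2]
    f=1+c["k1"]*(x*x+y*y);K=c["K"];return np.array([K[0,0]*x*f+K[0,2],K[1,1]*y*f+K[1,2]])
def blobs(mask,amin=30,amax=5000):
    cs,_=cv2.findContours(mask.astype(np.uint8)*255,cv2.RETR_EXTERNAL,cv2.CHAIN_APPROX_NONE);out=[]
    for c in cs:
        m=cv2.moments(c)
        if amin<m["m00"]<amax: out.append((m["m10"]/m["m00"],m["m01"]/m["m00"],m["m00"],c))
    return out
def white(im): h=cv2.cvtColor(im,cv2.COLOR_BGR2HSV);return (h[...,2]>150)&(h[...,1]<45)
E
python3 - <<'E'
from h import *
im=cv2.imread("pics/top0.png");sd=cv2.imread("pics/side0.png")
W=white(im)
for b in blobs(W):
    if not(95<b[0]<430 and 55<b[1]<280):continue
    P=at("top",b[:2],.015); (c,(w,h),a)=cv2.minAreaRect(b[3])
    print("white",np.round(b[:3],1),np.round(P,4),"rect",np.round([w,h,a],1), "diam mm",round(2*np.sqrt(b[2]/np.pi)/445.8*1320,1))
print("side")
for b in blobs(white(sd)):
    if b[0]<280 and b[1]>160: print(np.round(b[:3],1),np.round(at("side",b[:2],.012),4),np.round(at("side",b[:2],.010),4))
print("greys",im[153,340],im[199,339],im[60,380],im[140,237],im[130,210],im[113,324],sd[164,257],sd[170,296])
big=cv2.resize(im[90:215,90:370],None,fx=2.8,fy=2.8,interpolation=cv2.INTER_CUBIC);cv2.imwrite("pics/crop0.png",big)
E
```

```text
white [339.1 198.9 736. ] [ 0.3706 -0.2734  0.015 ] rect [20. 40. 90.] diam mm 90.6
white [164.4 194.4 203.5] [0.384  0.2513 0.015 ] rect [15. 17. 90.] diam mm 47.7
white [278.5 190.5 104. ] [ 0.396  -0.0918  0.015 ] rect [30.   4.  63.4] diam mm 34.1
white [134.8 181.6 198.5] [0.423  0.3422 0.015 ] rect [15. 16. 90.] diam mm 47.1
white [168.3 165.   93. ] [0.4743 0.2429 0.015 ] rect [10. 11. 90.] diam mm 32.2
white [133.7 151.5 193.5] [0.5163 0.3501 0.015 ] rect [15. 16. 90.] diam mm 46.5
white [339.8 152.9 696.5] [ 0.5127 -0.2803  0.015 ] rect [39.1 19.4  4.8] diam mm 88.2
white [169.6 134.8 189. ] [0.5695 0.2424 0.015 ] rect [15. 16. 90.] diam mm 45.9
white [ 235.9  139.9 2994.5] [0.5536 0.0382 0.015 ] rect [81.1 41.2  6.5] diam mm 182.8
white [143.8 119.8 192. ] [0.6174 0.324  0.015 ] rect [16. 16. 90.] diam mm 46.3
white [332.5 117.5 690.5] [ 0.6256 -0.2613  0.015 ] rect [19. 45. 90.] diam mm 87.8
white [120.3  81.2 712.5] [0.7438 0.4029 0.015 ] rect [31.1 29.  45. ] diam mm 89.2
white [ 194.2   70.7 1599.5] [0.7797 0.1719 0.015 ] rect [33.3 51.  56.3] diam mm 133.6
white [ 382.
[... 242 characters left out ...]
5 0.2506 0.012 ] [0.3853 0.2486 0.01  ]
[131.1 268.7 331. ] [0.6179 0.324  0.012 ] [0.6194 0.3223 0.01  ]
[  63.5  274.5 1321.5] [0.7514 0.392  0.012 ] [0.7534 0.3906 0.01  ]
[203.5 260.8 146. ] [0.474  0.2465 0.012 ] [0.4751 0.2445 0.01  ]
[168.  250.6 275. ] [0.5699 0.2415 0.012 ] [0.5713 0.2395 0.01  ]
[ 112.3  220.6 1374.5] [0.7751 0.183  0.012 ] [0.7772 0.1808 0.01  ]
[275.  194.3 105.5] [ 0.3942 -0.0891  0.012 ] [ 0.3949 -0.0923  0.01  ]
[ 206.6  210.1 2307.5] [0.554 0.054 0.012] [0.5554 0.0514 0.01  ]
[256.1 163.5 250. ] [ 0.5113 -0.2673  0.012 ] [ 0.5125 -0.2711  0.01  ]
greys [194 199 208] [202 210 217] [180 186 194] [53 52 50] [253 251 247] [255 255 255] [186 189 199] [185 188 199]
```

View pics/crop0.png

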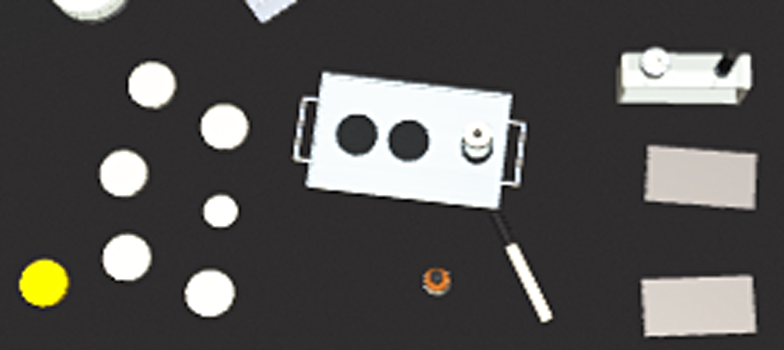

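The crop shows five equal 50 mm white dishes, with the smaller one at crop (220,211). The turquoise ones are outside it and the yellow one is at crop (44,283). It also shows the two black seats, the capped vial at crop (477,140), the dial head at crop (655,62) and the two grey sheets. So there are 5 dishes, and both sheets are needed. Next I measure the seats, sheets, vial and dial.

```bash
python3 - <<'E'
from h import *
im=cv2.imread("pics/top0.png");sd=cv2.imread("pics/side0.png")
def seats(n,I,box):
    x0,y0,x1,y1=box;m=np.zeros(I.shape[:2],bool);m[y0:y1,x0:x1]=I[y0:y1,x0:x1].max(2)<110
    for b in blobs(m,40,600): print(n,"dark",np.round(b[:3],1),np.round(at(n,b[:2],.008),4))
seats("top",im,(207,128,275,152)); seats("side",sd,(183,197,225,228))
for b in blobs(white(im),650,800):
    if b[0]>335: (c,(w,h),a)=cv2.minAreaRect(b[3]);P=at("top",b[:2],.006);
    else: continue
    bx=cv2.boxPoints(cv2.minAreaRect(b[3]));w=[at("top",p,.006)[:2] for p in bx]
    e=max((w[1]-w[0],w[2]-w[1]),key=np.linalg.norm);print("sheet",np.round(P,4),"len",np.linalg.norm(e),np.linalg.norm(w[1]-w[0]),np.linalg.norm(w[2]-w[1]),"ang of y",np.degrees(np.arctan2(-e[0],e[1]))%180)
g=cv2.cvtColor(im,cv2.COLOR_BGR2GRAY)
print(g[128:152,250:272]);print(g[105:125,313:336])
E
```

```text
top dark [272.2 143.2  48. ] [ 0.5451 -0.0739  0.008 ]
top dark [235.5 139.8 141. ] [0.556  0.0395 0.008 ]
top dark [217.1 137.6 142. ] [0.563  0.0967 0.008 ]
side dark [197.2 219.3  76. ] [0.5624 0.0973 0.008 ]
side dark [208.4 208.4  68. ] [0.5555 0.0392 0.008 ]
sheet [ 0.3719 -0.2751  0.006 ] len 0.12120003180790352 0.12120003180790352 0.06103448066090252 ang of y 0.056523197907267786
sheet [ 0.515  -0.2821  0.006 ] len 0.12043351441628979 0.06178512047130394 0.12043351441628979 ang of y 175.06698469071512
[[250 250 250 249 249 249 249 249 249 249 249 249 250 250 250 250 250 250
  251 252 254 237]
 [251 251 250 250 250 250 250 250 249 249 249 249 249 249 249 250 250 250
  250 251 254 223]
 [251 251 251 251 250 250 250 250 250 250 250 250 250 250 250 250 250 250
  250 250 254 223]
 [251 251 251 251 250 251 251 250 250 251 250 250 250 251 250 250 250 250
  250 251 255 212]
 [251 251 250 250 250 250 250 250 250 250 250 250 250 250 251 251 251 251
  251 252 254 218]
 [251 251 251 251 250 250 250 250 252 253 254 253 251 249 249 250 250 250
  250 251 254 255]
 [250 250 250 250 250 250 2
[... 2888 characters left out ...]
254 254 254 254 254]
 [255 255 254 254 254 255 255 255 248 237 230 228 254 255 255 255 254 254
  254 254 254 254 254]
 [255 255 255 255 255 255 253 249 253 255 255 255 255 255 255 255 255 255
  255 255 255 255 255]
 [253 254 252 252 251 252 249 239 245 252 252 252 252 252 251 251 252 251
  251 251 254 255 255]
 [204 228 225 225 224 225 224 225 225 224 225 225 222 219 219 219 219 220
  219 220 219 219 219]
 [207 240 237 236 236 237 237 236 237 237 237 237 237 237 237 237 237 237
  237 237 237 237 237]
 [219 239 237 236 236 237 237 236 237 236 237 237 236 237 237 236 236 237
  236 237 236 236 237]
 [236 240 238 238 238 238 238 238 238 238 238 238 238 238 238 237 237 237
  237 237 237 237 237]]
```

```bash
cat >> h.py <<'E'
U=np.array([.118,.993]);V=np.array([.993,-.118])   # carrier row axis = tool x ; tool y
MID=np.array([.5593,.0682]);SA=MID+.029*U;SB=MID-.029*U;VIAL=MID-.105*U
def go(p,z,q=None):
    """remaining slide (tool mm) from measured TCP to world xy p, z"""
    s=observe();t=s["tcp_pos"];d=np.array(p)-t[:2]
    w,x,y,zz=s["orientation"];yaw=2*np.arctan2(y,x)
    return np.round([d@U*1e3,d@V*1e3,(t[2]-z)*1e3],1),"yaw err",round(float(np.arctan2(U[1],U[0])-yaw),4)
E
python3 - <<'E'
from h import *
print("vial from seats",VIAL,"hole",at("top",(260.05,137.2),.067))
T=at("top",(323.9,111.4),.088);print("dial",T)
print(go(T[:2],.2))
sd=cv2.imread("pics/side0.png");print("pred side px dial top",proj("side",T),"hole",proj("side",[*VIAL,.067]))
g=sd[135:180,205:245];cv2.imwrite("pics/rackvial.png",cv2.resize(sd[125:215,180:260],None,fx=6,fy=6,interpolation=cv2.INTER_CUBIC))
E
```

```text
vial from seats [ 0.54691  -0.036065] hole [ 0.54730965 -0.03580385  0.067     ]
dial [ 0.61988212 -0.22343222  0.088     ]
(array([358.8, 432. ,  -9.1]), 'yaw err', 1.1787)
pred side px dial top [221.81467376 144.24814201] hole [220.55837718 178.56419962]
```

View pics/rackvial.png

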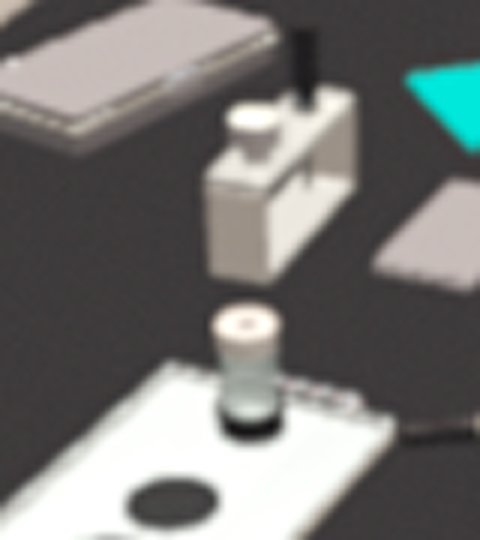

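>>> send_rows(
  commands=[
    {"hand":85,"slide":[0,0,0],"dr":[0,0,-0.118]},
    {"hand":85,"slide":[0,0,0],"dr":[0,0,-0.118]},
    {"hand":85,"slide":[0,0,0],"dr":[0,0,-0.118]},
    {"hand":85,"slide":[0,0,0],"dr":[0,0,-0.118]},
    {"hand":85,"slide":[0,0,0],"dr":[0,0,-0.118]},
    {"hand":85,"slide":[0,0,0],"dr":[0,0,-0.118]},
    {"hand":85,"slide":[0,0,0],"dr":[0,0,-0.118]},
    {"hand":85,"slide":[0,0,0],"dr":[0,0,-0.118]},
  ],
  force=30,
)

```text
clock: 0.77
tcp_pos: [0.1486, -0.529, 0.1913]
orientation: [-0.001, 0.819, 0.574, 0.0]
force: [0.7, 0.4, 0.2]
finger_gap: 0.0851
finger_force: 0.0
```

>>> send_rows(
  commands=[
    {"hand":85,"slide":[0,0,0],"dr":[0,0,-0.118]},
    {"hand":85,"slide":[0,0,0],"dr":[0,0,-0.117]},
    {"hand":85,"slide":[0,0,0],"dr":[0,0,0]},
  ],
)

```text
clock: 1.02
tcp_pos: [0.1485, -0.5291, 0.1913]
orientation: [-0.001, 0.747, 0.665, 0.0]
force: [0.0, -0.2, 0.7]
finger_gap: 0.0851
finger_force: 0.0
```

Side crop: the dial face centre is at about (222.2,144.7) and the cap hole at about (221.2,179), within a pixel of what I predicted from the top view. Moving over the thermometer.

>>> send_rows(
  commands=[
    {"hand":85,"slide":[24,28,0],"dr":[0,0,0]},
    {"hand":85,"slide":[24,29,0],"dr":[0,0,0]},
    {"hand":85,"slide":[24,29,0],"dr":[0,0,0]},
    {"hand":85,"slide":[24,29,0],"dr":[0,0,0]},
    {"hand":85,"slide":[24,29,0],"dr":[0,0,0]},
    {"hand":85,"slide":[24,29,0],"dr":[0,0,0]},
    {"hand":85,"slide":[24,29,0],"dr":[0,0,0]},
    {"hand":85,"slide":[24,29,0],"dr":[0,0,0]},
  ],
)

```text
clock: 1.68
tcp_pos: [0.4018, -0.3647, 0.1917]
orientation: [-0.0, 0.749, 0.663, -0.0]
force: [0.9, -1.1, 0.1]
finger_gap: 0.0849
finger_force: 0.0
```

>>> send_rows(
  commands=[
    {"hand":70,"slide":[24,29,0],"dr":[0,0,0]},
    {"hand":70,"slide":[24,29,0],"dr":[0,0,0]},
    {"hand":70,"slide":[24,29,0],"dr":[0,0,0]},
    {"hand":70,"slide":[24,29,0],"dr":[0,0,0]},
    {"hand":70,"slide":[24,29,0],"dr":[0,0,0]},
    {"hand":70,"slide":[24,29,0],"dr":[0,0,0]},
    {"hand":70,"slide":[15,26,0],"dr":[0,0,0]},
    {"hand":70,"slide":[0,0,0],"dr":[0,0,0]},
  ],
)

```text
clock: 2.35
tcp_pos: [0.6232, -0.2235, 0.1898]
orientation: [-0.002, 0.745, 0.667, 0.003]
force: [-0.7, 1.1, 0.6]
finger_gap: 0.0697
finger_force: 0.0
```

```bash
python3 - <<'E'
from h import *
print(go((.6199,-.2234),.068))
E
```

```text
(array([ -0.3,  -3.3, 121.8]), 'yaw err', -0.0076)
```

>>> send_rows(
  commands=[
    {"hand":70,"slide":[0,-3,35],"dr":[0,0,0]},
    {"hand":70,"slide":[0,0,35],"dr":[0,0,0]},
    {"hand":70,"slide":[0,0,30],"dr":[0,0,0]},
    {"hand":70,"slide":[0,0,15],"dr":[0,0,0]},
    {"hand":70,"slide":[0,0,7],"dr":[0,0,0]},
    {"hand":70,"slide":[0,0,0],"dr":[0,0,0]},
  ],
)

```text
clock: 2.85
tcp_pos: [0.6129, -0.2314, 0.0674]
orientation: [-0.002, 0.748, 0.663, -0.001]
force: [-0.2, 0.2, -0.4]
finger_gap: 0.0695
finger_force: 0.0
```

>>> send_rows(
  commands=[
    {"hand":20,"slide":[0,0,0],"dr":[0,0,0]},
    {"hand":20,"slide":[0,0,0],"dr":[0,0,0]},
    {"hand":20,"slide":[0,0,0],"dr":[0,0,0]},
    {"hand":20,"slide":[0,0,0],"dr":[0,0,0]},
    {"hand":20,"slide":[0,0,0],"dr":[0,0,0]},
    {"hand":20,"slide":[0,0,0],"dr":[0,0,0]},
    {"hand":20,"slide":[0,0,0],"dr":[0,0,0]},
    {"hand":20,"slide":[0,0,0],"dr":[0,0,0]},
  ],
)

```text
clock: 3.52
tcp_pos: [0.6151, -0.2314, 0.07]
orientation: [0.0, 0.748, 0.664, -0.0]
force: [0.7, 0.4, 0.0]
finger_gap: 0.0199
finger_force: 0.0
```

```bash
python3 - <<'E'
from h import *
a=snapshot("top");b=snapshot("side")
print(observe()["tcp_pos"],observe()["finger_gap"])
cv2.imwrite("pics/g1.png",np.hstack([cv2.resize(I,None,fx=5,fy=5,interpolation=cv2.INTER_CUBIC) for I in(a[80:160,290:370],b[100:180,190:270])]))
E
```

```text
[ 0.61503939 -0.23131266  0.06984652] 0.020003790261144103
```

View pics/g1.png

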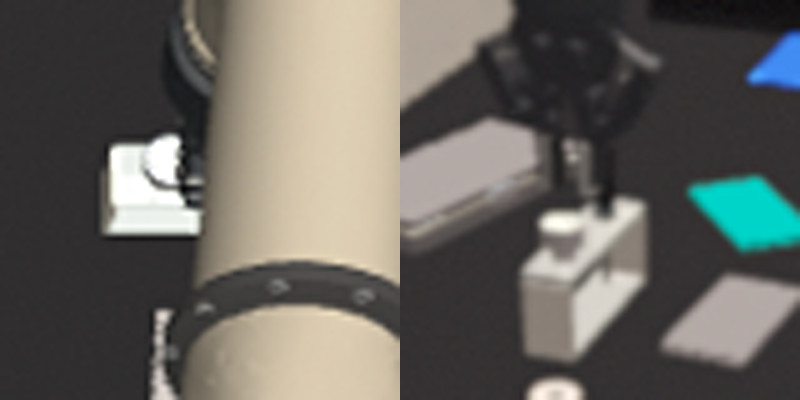

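```bash
python3 - <<'E'
from h import *
s=observe();t=s["tcp_pos"];print(t,s["orientation"],s["clock"])
print("tcp proj top",proj("top",t),"side",proj("side",t))
for dz in(0,.019):
  for sy in(-1,1):
    p=t+np.r_[V*sy*.012,dz]; print(dz,sy,"top",proj("top",p),"side",proj("side",p))
E
```

```text
[ 0.61503939 -0.23131266  0.06984652] [-3.07122039e-05  7.47547635e-01  6.64208198e-01 -4.87022975e-05] 3.6167
tcp proj top [325.67165442 114.99455676] side [224.20891475 148.43263834]
0 -1 top [325.30072767 118.83184609] side [227.28964099 149.05940279]
0 1 top [326.04167   111.1689093] side [221.15105184 147.81095961]
0.019 -1 top [326.29687248 116.7690182 ] side [227.11948301 143.93125921]
0.019 1 top [327.04555245 109.00280915] side [220.9349744  142.71128663]
```

```bash
python3 - <<'E'
from h import *
b=snapshot("side");a0=cv2.imread("pics/side0.png")
d=np.abs(b.astype(int)-a0).max(2)>40
for r in range(118,156): print(r,"".join("#" if v else "." for v in d[r,205:250]))
t0=cv2.imread("pics/top0.png");t=snapshot("top");d=np.abs(t.astype(int)-t0).max(2)>40
for r in range(95,125): print(r,"".join("#" if v else "." for v in d[r,312:345]))
E
```

```text
118 .............................................
119 .............................................
120 .............................................
121 .............................................
122 .............................................
123 .............................................
124 .............................................
125 .............................................
126 ............####.............................
127 ...........#######...........................
128 ...........########..........................
129 ............#######..........................
130 ............#######..........................
131 ............######...........................
132 ............#######..........................
133 ............#######..........................
134 ............######...........................
135 .............#.###...........................
136 ...............###...........................
137 ......................#......................
138 ......................##.....................
139 .............................................

[... 1234 characters left out ...]
...#############
107 ..............#.....#############
108 ..............##.##..############
109 .............#############.......
110 .............####################
111 ..............###################
112 .............####################
113 .............####################
114 .............####################
115 .............####################
116 .............####################
117 ..............###################
118 .............####################
119 ..............###################
120 ...............##################
121 ...............#################.
122 .................################
123 ..................###############
124 ..................###############
```

```bash
python3 - <<'E'
from h import *
b=snapshot("side");t=snapshot("top")
f=lambda I:np.clip((cv2.resize(I,None,fx=6,fy=6,interpolation=cv2.INTER_CUBIC)/255.)**.45*255,0,255).astype(np.uint8)
cv2.imwrite("pics/g2.png",np.hstack([f(b[80:170,195:260]),f(t[80:170,290:356])]))
E
```

```text
(no output)
```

View pics/g2.png

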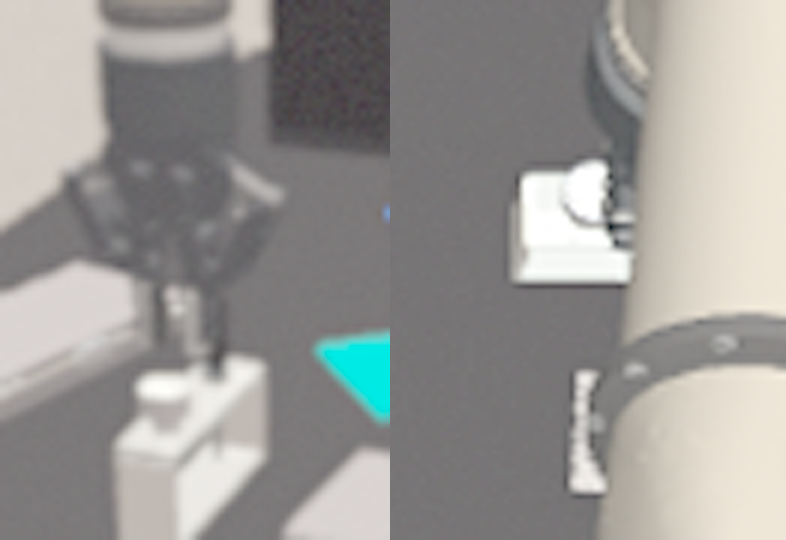

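```bash
cat >> h.py <<'E'
def tri(pt,ps):
    (o1,v1),(o2,v2)=ray("top",pt),ray("side",ps);v1/=np.linalg.norm(v1);v2/=np.linalg.norm(v2)
    s=np.linalg.lstsq(np.c_[v1,-v2],o2-o1,rcond=None)[0];a,b=o1+s[0]*v1,o2+s[1]*v2
    return (a+b)/2,np.linalg.norm(a-b)
E
python3 - <<'E'
from h import *
print(tri((328.5,115),(226.7,137.5)),tri((329,113),(226.7,137.5)))
print("dial",tri((323.9,111.4),(222.2,144.7)))
b=snapshot("side")
print(cv2.cvtColor(b,cv2.COLOR_BGR2GRAY)[122:152,212:240])
E
```

```text
(array([ 0.60296186, -0.23236097,  0.11077883]), np.float64(0.0037474266880772986)) (array([ 0.60657705, -0.23463354,  0.11015406]), np.float64(0.0014065380768496435))
dial (array([ 0.61957926, -0.22386322,  0.08644898]), np.float64(0.0016577468163233183))
[[ 43  42  44  45  39  36  34  43  53  48  44  47  43  35  34  36  37  39
   39  41  38  36  32  34  33  36  43  48]
 [ 40  37  33  33  34  34  35  46  54  50  45  49  47  41  36  36  39  46
   52  46  40  35  34  34  37  40  49  49]
 [ 81  63  48  38  37  35  37  43  48  45  46  47  50  40  34  34  40  48
   49  44  36  33  34  37  40  46  51  49]
 [141 125 107  88  64  46  39  37  39  41  49  50  49  41  37  35  37  40
   40  36  38  34  37  40  43  48  49  51]
 [168 165 162 148 114  70  54  49  41  37  43  48  47  42  35  35  35  36
   34  35  35  35  40  47  48  49  50  50]
 [173 174 173 168 139  95  85  74  53  38  49  72  68  55  49  42  36  34
   34  35  38  42  47  50  49  51  50  50]
 [172 172 173 170 150 108  93  78  51  37  72 121 114  89  90  71  45  32
   33  40  46  49  49  49  51  51  51  50]
 [172 172 172 170 151 11
[... 1967 characters left out ...]
 49  51  49  49  49  66 115 154 170 183 192 190 174 157 164 198 213 219
  220 219 214 191 160 138 131 128 117  82]
 [ 49  51  50  49  48  60  89 104 110 119 125 127 124 123 155 197 214 220
  219 210 189 161 139 131 129 129 116  83]
 [ 51  50  51  51  49  60  90 103 106 107 111 115 116 125 159 199 214 219
  211 190 160 139 132 130 129 128 115  82]
 [ 51  51  50  49  51  76 119 134 120 111 112 116 121 146 178 204 213 211
  192 158 136 130 130 129 129 129 116  82]
 [ 49  51  48  49  73 127 174 183 151 118 114 119 134 175 202 210 206 189
  158 126 124 129 129 128 129 128 116  81]
 [ 49  48  50  73 127 177 203 205 174 137 130 137 155 189 207 204 183 152
  122 105 119 129 128 129 129 128 116  82]]
```

The picture and the reported TCP disagree. The finger tips sit about 37 mm higher, near z = 0.107 and just above the dial, which is why the fingers closed on nothing. The thermometer hasn't moved. I'll open, centre on the dial, descend beside the narrow rack, which is safe either way, and look again.

>>> send_rows(
  commands=[
    {"hand":70,"slide":[8.4,3.9,0],"dr":[0,0,0]},
    {"hand":70,"slide":[0,0,0],"dr":[0,0,0]},
    {"hand":70,"slide":[0,0,0],"dr":[0,0,0]},
    {"hand":70,"slide":[0,0,0],"dr":[0,0,0]},
    {"hand":70,"slide":[0,0,0],"dr":[0,0,0]},
    {"hand":70,"slide":[0,0,0],"dr":[0,0,0]},
    {"hand":70,"slide":[0,0,0],"dr":[0,0,0]},
  ],
)

```text
clock: 4.45
tcp_pos: [0.6198, -0.2238, 0.0699]
orientation: [0.0, 0.748, 0.664, -0.0]
force: [0.3, -0.8, -0.4]
finger_gap: 0.0702
finger_force: 0.0
```

>>> send_rows(
  commands=[
    {"hand":70,"slide":[0,0,7],"dr":[0,0,0]},
    {"hand":70,"slide":[0,0,7],"dr":[0,0,0]},
    {"hand":70,"slide":[0,0,7],"dr":[0,0,0]},
    {"hand":70,"slide":[0,0,7],"dr":[0,0,0]},
    {"hand":70,"slide":[0,0,0],"dr":[0,0,0]},
    {"hand":70,"slide":[0,0,0],"dr":[0,0,0]},
  ],
)

```text
clock: 4.95
tcp_pos: [0.6191, -0.2232, 0.0407]
orientation: [-0.001, 0.748, 0.664, -0.001]
force: [-0.6, 0.3, 0.4]
finger_gap: 0.07
finger_force: 0.0
```

```bash
python3 - <<'E'
from h import *
b=snapshot("side");t=snapshot("top");s=observe();p=s["tcp_pos"];print(p,s["force"],proj("side",p),proj("top",p))
f=lambda I:np.clip((cv2.resize(I,None,fx=6,fy=6,interpolation=cv2.INTER_CUBIC)/255.)**.45*255,0,255).astype(np.uint8)
cv2.imwrite("pics/g3.png",np.hstack([f(b[80:170,195:260]),f(t[80:170,290:356])]))
E
```

```text
[ 0.62014407 -0.22343339  0.04198258] [-0.17145627 -1.00863838  0.27733212] [222.25260152 156.52139094] [321.61971243 116.38130474]
```

View pics/g3.png

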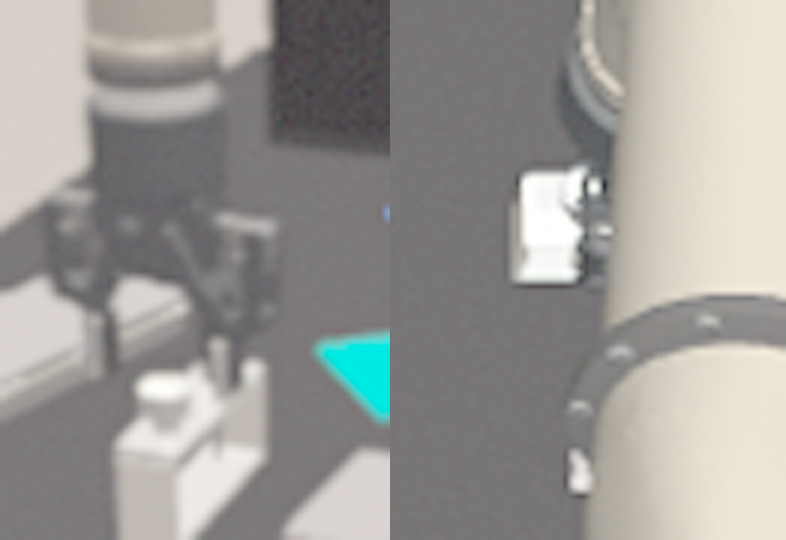

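The tips now show at side (211,142.5) and (232,145), about level with the dial top, so the constant offset of about 37 mm holds. I go 9 mm lower and close.

>>> send_rows(
  commands=[
    {"hand":70,"slide":[0,0,4],"dr":[0,0,0]},
    {"hand":70,"slide":[0,0,5],"dr":[0,0,0]},
    {"hand":20,"slide":[0,0,0],"dr":[0,0,0]},
    {"hand":20,"slide":[0,0,0],"dr":[0,0,0]},
    {"hand":20,"slide":[0,0,0],"dr":[0,0,0]},
    {"hand":20,"slide":[0,0,0],"dr":[0,0,0]},
    {"hand":20,"slide":[0,0,0],"dr":[0,0,0]},
    {"hand":20,"slide":[0,0,0],"dr":[0,0,0]},
  ],
)

```text
clock: 5.72
tcp_pos: [0.6201, -0.2234, 0.0331]
orientation: [0.0, 0.748, 0.664, 0.0]
force: [-0.4, 1.4, 0.1]
finger_gap: 0.0288
finger_force: 29.7
```

```bash
python3 - <<'E'
from h import *
b=snapshot("side");s=observe();print(s["tcp_pos"],s["finger_gap"],s["finger_force"],s["force"])
f=lambda I:np.clip((cv2.resize(I,None,fx=6,fy=6,interpolation=cv2.INTER_CUBIC)/255.)**.45*255,0,255).astype(np.uint8)
cv2.imwrite("pics/g4.png",f(b[80:170,190:270]))
E
```

```text
[ 0.62014038 -0.22352323  0.03312592] 0.028749217897961286 29.679311513900757 [0.26055892 0.12582716 0.26968566]
```

Gripped: gap 28.7 mm on the 30 mm dial, 30 N. Lifting and carrying it over the vial.

>>> send_rows(
  commands=[
    {"hand":20,"slide":[0,0,-8],"dr":[0,0,0]},
    {"hand":20,"slide":[0,0,-15],"dr":[0,0,0]},
    {"hand":20,"slide":[0,0,-20],"dr":[0,0,0]},
    {"hand":20,"slide":[0,0,-20],"dr":[0,0,0]},
    {"hand":20,"slide":[0,0,-15],"dr":[0,0,0]},
    {"hand":20,"slide":[12,-6,0],"dr":[0,0,0]},
    {"hand":20,"slide":[20,-11,0],"dr":[0,0,0]},
    {"hand":20,"slide":[25,-13.5,0],"dr":[0,0,0]},
  ],
  force=40,
)

```text
clock: 6.43
tcp_pos: [0.5965, -0.1654, 0.1116]
orientation: [0.001, 0.749, 0.663, -0.0]
force: [-0.4, -0.2, -0.8]
finger_gap: 0.0283
finger_force: 39.5
```

>>> send_rows(
  commands=[
    {"hand":20,"slide":[25,-13.5,0],"dr":[0,0,0]},
    {"hand":20,"slide":[25,-13.5,0],"dr":[0,0,0]},
    {"hand":20,"slide":[25,-13.5,0],"dr":[0,0,0]},
    {"hand":20,"slide":[20,-11,0],"dr":[0,0,0]},
    {"hand":20,"slide":[15,-8,0],"dr":[0,0,0]},
    {"hand":20,"slide":[10.6,-4.7,0],"dr":[0,0,0]},
    {"hand":20,"slide":[0,0,0],"dr":[0,0,0]},
    {"hand":20,"slide":[0,0,0],"dr":[0,0,0]},
  ],
)

```text
clock: 7.1
tcp_pos: [0.5472, -0.0363, 0.1113]
orientation: [0.001, 0.747, 0.664, 0.0]
force: [0.6, 0.3, 0.0]
finger_gap: 0.0281
finger_force: 39.5
```

```bash
python3 - <<'E'
from h import *
b=snapshot("side");b=snapshot("side");t=snapshot("top");s=observe();print(s["tcp_pos"],s["orientation"],s["finger_gap"],s["finger_force"])
print("hole px",proj("side",[*VIAL,.067]),proj("top",[*VIAL,.067]),"tip expected",proj("side",[*VIAL,.087]),go(VIAL,.033))
f=lambda I:np.clip((cv2.resize(I,None,fx=6,fy=6,interpolation=cv2.INTER_CUBIC)/255.)**.7*255,0,255).astype(np.uint8)
cv2.imwrite("pics/g5.png",np.hstack([f(b[130:200,190:250]),f(t[100:170,230:296])]))
E
```

```text
[ 0.54730103 -0.03818064  0.11083134] [ 5.03425960e-04  7.48552922e-01  6.63074795e-01 -2.91943085e-04] 0.028573477468129552 39.51631486415863
hole px [220.55837718 178.56419962] [260.13833331 137.33052562] tip expected [220.27613942 172.53507403] (array([ 2.1, -0.6, 77.8]), 'yaw err', 0.0027)
```

View pics/g5.png

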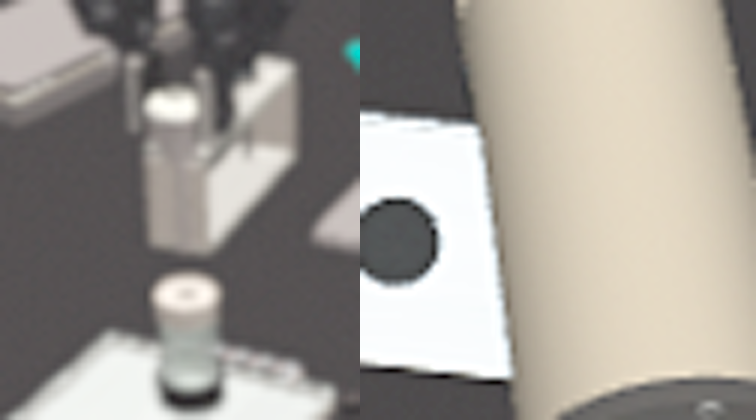

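>>> send_rows(
  commands=[
    {"hand":20,"slide":[0,0,0],"dr":[0,0,0]},
    {"hand":20,"slide":[0,0,0],"dr":[0,0,0]},
    {"hand":20,"slide":[0,0,0],"dr":[0,0,0]},
  ],
)

```text
clock: 7.5
tcp_pos: [0.5469, -0.0367, 0.1107]
orientation: [-0.0, 0.748, 0.664, -0.0]
force: [0.5, 0.5, -0.3]
finger_gap: 0.0282
finger_force: 39.5
```

```bash
python3 - <<'E'
from h import *
P=[]
for i in range(3):
    b=snapshot("side");P.append(observe()["tcp_pos"])
print(np.array(P).round(4))
p=np.mean(P,0)
print("pred dial top",proj("side",[p[0],p[1],.166]),"collar",proj("side",[p[0],p[1],.145]),"tip",proj("side",[p[0],p[1],.088]),"mid stem",proj("side",[p[0],p[1],.11]))
g=cv2.cvtColor(b,cv2.COLOR_BGR2GRAY);print(g[140:178,211:231])
E
```

```text
[[ 0.5469 -0.0365  0.1107]
 [ 0.5468 -0.0363  0.1108]
 [ 0.5468 -0.0361  0.1108]]
pred dial top [219.17666672 147.50935427] collar [219.4883228  154.34387066] tip [220.31278916 172.20217263] mid stem [219.99828381 165.42707912]
[[152 142  93  47  34  37  46  51  51  52  50  47  42  40  39  39  38  37
   37  36]
 [119 111  72  41  32  35  46  51  52  51  55  68  80  65  43  36  35  36
   45  49]
 [ 92  86  59  34  32  36  44  49  51  50  60  95 118 100  59  39  33  39
   59  74]
 [ 91  87  58  37  33  35  41  48  50  48  55  83 110 103  70  42  35  46
   79 113]
 [ 94  91  60  38  36  42  60  75  77  82  82  83 101 101  72  42  38  62
  125 173]
 [ 94  93  63  53  81 106 143 171 173 182 180 140 111 102  73  42  37  74
  151 204]
 [ 86  91  70 104 164 195 215 234 234 241 239 191 128 109  79  43  34  61
  145 207]
 [ 82  88  87 157 223 247 247 245 243 246 240 194 131 112  82  47  37  57
  139 204]
 [ 83  91  93 169 233 252 254 254 254 254 249 202 137 112  84  52  39  59
  134 193]
 [ 85  96  82 122 179 210 233 238 238 240 230 182 125 112  85  48  39  59
  117 164]
 [ 82  97  79  83 111 
[... 1658 characters left out ...]
 117  70
   52  50]
 [ 52  52  52  66 100 118 123 123 123 121 126 133 134 141 148 121  78  53
   51  53]
 [ 52  54  51  54  67  76  83  89 100 112 117 122 125 123 108  78  57  50
   53  51]
 [ 53  52  52  53  51  51  54  57  68  84  82  81  87  84  72  55  50  51
   52  52]
 [ 51  51  51  52  50  53  50  50  52  57  54  51  53  54  53  51  52  52
   51  51]
 [ 53  52  53  51  51  51  50  50  50  51  53  53  50  49  49  51  52  52
   53  53]
 [ 52  51  51  52  51  52  63  78  91 102 106 103  88  71  56  51  50  53
   52  50]
 [ 52  53  51  51  52  79 127 162 182 190 191 189 173 143  99  61  50  51
   52  52]
 [ 52  52  51  50  73 142 199 224 233 232 230 232 229 213 166  98  56  50
   51  52]]
```

The stem reads at side column 219.5–220.3, where it was predicted, so it is plumb over the hole. Inserting.

>>> send_rows(
  commands=[
    {"hand":20,"slide":[0,0,8],"dr":[0,0,0]},
    {"hand":20,"slide":[0,0,8],"dr":[0,0,0]},
    {"hand":20,"slide":[0,0,6],"dr":[0,0,0]},
    {"hand":20,"slide":[0,0,5],"dr":[0,0,0]},
    {"hand":20,"slide":[0,0,5],"dr":[0,0,0]},
    {"hand":20,"slide":[0,0,0],"dr":[0,0,0]},
  ],
)

```text
clock: 8.15
tcp_pos: [0.5456, -0.0359, 0.0773]
orientation: [-0.001, 0.747, 0.664, -0.001]
force: [-0.6, -0.1, 0.5]
finger_gap: 0.0282
finger_force: 39.5
```

>>> send_rows(
  commands=[
    {"hand":20,"slide":[0,0,10],"dr":[0,0,0]},
    {"hand":20,"slide":[0,0,10],"dr":[0,0,0]},
    {"hand":20,"slide":[0,0,10],"dr":[0,0,0]},
    {"hand":20,"slide":[0,0,5],"dr":[0,0,0]},
    {"hand":20,"slide":[0,0,3],"dr":[0,0,0]},
    {"hand":20,"slide":[0,0,1],"dr":[0,0,0]},
    {"hand":20,"slide":[0,0,0],"dr":[0,0,0]},
    {"hand":20,"slide":[0,0,0],"dr":[0,0,0]},
  ],
)

```text
clock: 8.82
tcp_pos: [0.5472, -0.0359, 0.0402]
orientation: [0.0, 0.748, 0.664, 0.0]
force: [0.8, -1.0, -0.5]
finger_gap: 0.0283
finger_force: 39.5
```

```bash
python3 - <<'E'
from h import *
b=snapshot("side");s=observe();print(s["tcp_pos"],s["force"],s["finger_gap"])
E
```

```text
[ 0.5473126  -0.03588919  0.04037129] [ 0.37930347  0.03605064 -0.03007986] 0.02818084028066309
```

Expected seating is at a reading of 0.038. I press down 2.5 mm more, then release.

>>> send_rows(
  commands=[
    {"hand":20,"slide":[0,0,1.5],"dr":[0,0,0]},
    {"hand":20,"slide":[0,0,1],"dr":[0,0,0]},
    {"hand":20,"slide":[0,0,0],"dr":[0,0,0]},
    {"hand":20,"slide":[0,0,0],"dr":[0,0,0]},
  ],
)

```text
clock: 9.2
tcp_pos: [0.5473, -0.0359, 0.0381]
orientation: [0.0, 0.748, 0.664, 0.0]
force: [-1.4, 0.1, 2.9]
finger_gap: 0.0285
finger_force: 40.0
```

>>> send_rows(
  commands=[
    {"hand":60,"slide":[0,0,0],"dr":[0,0,0]},
    {"hand":60,"slide":[0,0,0],"dr":[0,0,0]},
    {"hand":60,"slide":[0,0,0],"dr":[0,0,0]},
    {"hand":60,"slide":[0,0,0],"dr":[0,0,0]},
    {"hand":70,"slide":[0,0,-20],"dr":[0,0,0]},
    {"hand":70,"slide":[0,0,-35],"dr":[0,0,0]},
    {"hand":70,"slide":[0,0,-35],"dr":[0,0,0]},
    {"hand":70,"slide":[0,0,0],"dr":[0,0,0]},
  ],
)

```text
clock: 9.87
tcp_pos: [0.5524, -0.0354, 0.1346]
orientation: [0.005, 0.748, 0.664, 0.005]
force: [2.3, 0.1, 1.5]
finger_gap: 0.0699
finger_force: 0.0
```

```bash
python3 - <<'E'
from h import *
b=snapshot("side")
print("pred dial top",proj("side",[*VIAL,.093]))
cv2.imwrite("pics/s2.png",cv2.resize(b[130:210,170:260],None,fx=6,fy=6,interpolation=cv2.INTER_CUBIC))
for z in(.015,.012):pass
for n in("side",):
  for q in blobs(white(b)):
    if q[0]<280 and q[1]>240: print(np.round(q[:3],1),np.round(at("side",q[:2],.012),4))
D4=(.5695,.2424);print(observe()["tcp_pos"],go(D4,-.035))
E
```

```text
pred dial top [220.19071943 170.70331578]
[206.4 295.8 388. ] [0.4238 0.3413 0.012 ]
[164.3 287.6 362.5] [0.5176 0.3496 0.012 ]
[239.3 270.4 313. ] [0.385  0.2496 0.012 ]
[131.  268.3 304. ] [0.6189 0.323  0.012 ]
[  63.4  274.4 1284.5] [0.7519 0.3917 0.012 ]
[203.5 260.7 138. ] [0.4743 0.2459 0.012 ]
[168.  250.3 253.5] [0.5705 0.2405 0.012 ]
[ 0.55047163 -0.03558655  0.13163704] (array([278.3, -13.9, 166.6]), 'yaw err', -0.0004)
```

View pics/s2.png

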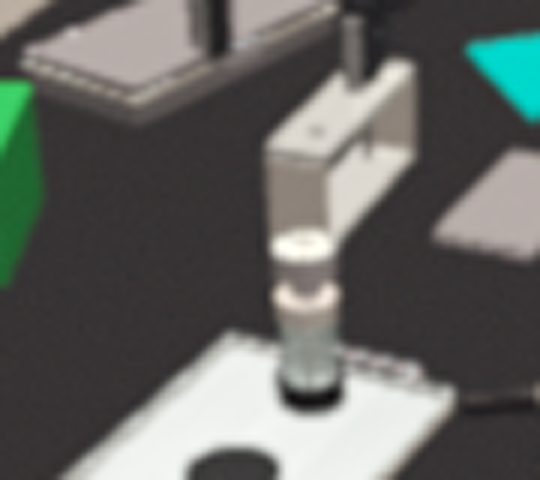

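The thermometer is seated in the vial, collar on cap, dial at crop (303,248), upright. Next comes dish D4 at (0.570,0.242). With the fingers straddling it I'll touch the bench once to fix the z offset.

>>> send_rows(
  commands=[
    {"hand":60,"slide":[30,-1,0],"dr":[0,0,0]},
    {"hand":60,"slide":[40,-1.6,0],"dr":[0,0,0]},
    {"hand":60,"slide":[40,-1.6,0],"dr":[0,0,0]},
    {"hand":60,"slide":[40,-1.6,0],"dr":[0,0,0]},
    {"hand":60,"slide":[40,-1.6,0],"dr":[0,0,0]},
    {"hand":60,"slide":[40,-1.6,0],"dr":[0,0,0]},
    {"hand":60,"slide":[30,-1,20],"dr":[0,0,0]},
    {"hand":60,"slide":[18.6,-0.6,30],"dr":[0,0,0]},
  ],
)

```text
clock: 10.58
tcp_pos: [0.5697, 0.2495, 0.0791]
orientation: [-0.001, 0.746, 0.666, 0.004]
force: [1.7, 0.9, 0.4]
finger_gap: 0.0597
finger_force: 0.0
```

>>> send_rows(
  commands=[
    {"hand":60,"slide":[0,0,30],"dr":[0,0,0]},
    {"hand":60,"slide":[0,0,20],"dr":[0,0,0]},
    {"hand":60,"slide":[0,0,10],"dr":[0,0,0]},
    {"hand":60,"slide":[0,0,0],"dr":[0,0,0]},
    {"hand":60,"slide":[0,0,0],"dr":[0,0,0]},
    {"hand":60,"slide":[0,0,0],"dr":[0,0,0]},
  ],
)

```text
clock: 11.08
tcp_pos: [0.5704, 0.2423, 0.0189]
orientation: [0.0, 0.748, 0.664, 0.001]
force: [-0.2, 0.3, 0.1]
finger_gap: 0.06
finger_force: 0.0
```

```bash
python3 - <<'E'
from h import *
b=snapshot("side");s=observe();p=s["tcp_pos"];print(p,s["force"],go((.5697,.242),-.03),proj("side",[p[0],p[1],p[2]+.041]))
cv2.imwrite("pics/d4.png",cv2.resize(b[190:290,100:230],None,fx=6,fy=6,interpolation=cv2.INTER_CUBIC))
E
```

```text
[0.57063436 0.24245351 0.01931036] [ 0.02768255 -0.08958484  0.35756321] (array([-0.6, -0.9, 49.3]), 'yaw err', 0.0005) [164.9845812  234.85984844]
```

View pics/d4.png

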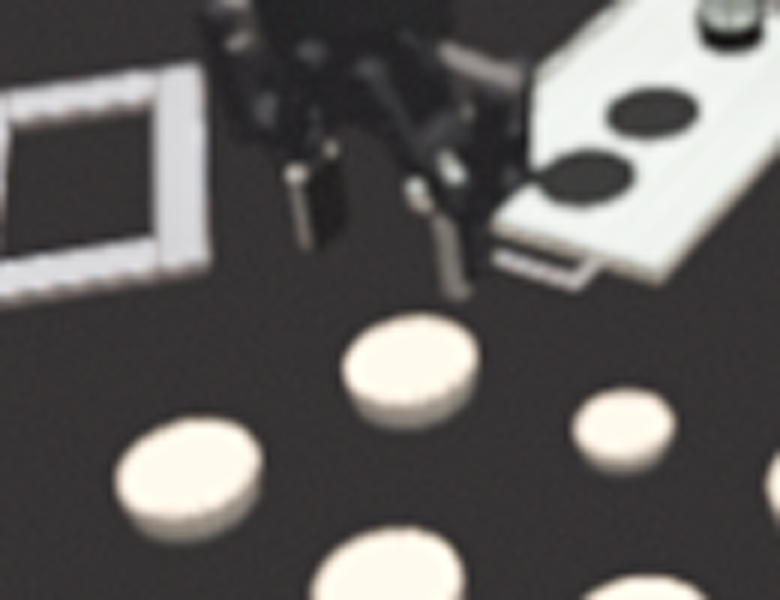

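Tips are at side (151.7,230.8) and (175.8,239), 41 mm above the reading, so the offset is confirmed. The fingers straddle the dish as wanted.

>>> send_rows(
  commands=[
    {"hand":60,"slide":[-0.6,-0.9,20],"dr":[0,0,0]},
    {"hand":60,"slide":[0,0,17],"dr":[0,0,0]},
    {"hand":60,"slide":[0,0,10],"dr":[0,0,0]},
    {"hand":60,"slide":[0,0,5],"dr":[0,0,0]},
    {"hand":60,"slide":[0,0,2],"dr":[0,0,0]},
    {"hand":60,"slide":[0,0,0],"dr":[0,0,0]},
    {"hand":60,"slide":[0,0,0],"dr":[0,0,0]},
  ],
)

```text
clock: 11.72
tcp_pos: [0.569, 0.2421, -0.0355]
orientation: [0.0, 0.748, 0.664, 0.001]
force: [-1.0, 0.4, -0.2]
finger_gap: 0.0601
finger_force: 0.0
```

>>> send_rows(
  commands=[
    {"hand":60,"slide":[0,0,1.5],"dr":[0,0,0]},
    {"hand":60,"slide":[0,0,0],"dr":[0,0,0]},
  ],
)

```text
clock: 11.88
tcp_pos: [0.5686, 0.2418, -0.0375]
orientation: [0.0, 0.748, 0.664, 0.001]
force: [0.1, -0.4, -0.3]
finger_gap: 0.0604
finger_force: 0.0
```

>>> send_rows(
  commands=[
    {"hand":60,"slide":[0,0,1],"dr":[0,0,0]},
    {"hand":60,"slide":[0,0,0],"dr":[0,0,0]},
  ],
)

```text
clock: 12.05
tcp_pos: [0.5681, 0.2415, -0.039]
orientation: [0.0, 0.748, 0.664, 0.0]
force: [0.6, 0.8, -0.7]
finger_gap: 0.0601
finger_force: 0.0
```

>>> send_rows(
  commands=[
    {"hand":60,"slide":[0,0,-2.5],"dr":[0,0,0]},
    {"hand":40,"slide":[0,0,0],"dr":[0,0,0]},
    {"hand":40,"slide":[0,0,0],"dr":[0,0,0]},
    {"hand":40,"slide":[0,0,0],"dr":[0,0,0]},
    {"hand":40,"slide":[0,0,0],"dr":[0,0,0]},
    {"hand":40,"slide":[0,0,0],"dr":[0,0,0]},
  ],
  force=30,
)

```text
clock: 12.55
tcp_pos: [0.5687, 0.2419, -0.0358]
orientation: [0.0, 0.748, 0.664, 0.001]
force: [-0.6, -1.3, 5.1]
finger_gap: 0.0485
finger_force: 31.4
```

```bash
python3 - <<'E'
from h import *
P=[]
for i in range(4):
    b=snapshot("side");s=observe();P.append(s["tcp_pos"])
print(np.array(P).round(4),s["finger_gap"],s["force"]);print(go(SA,.05))
E
```

```text
[[ 0.5687  0.2419 -0.0358]
 [ 0.5687  0.2419 -0.0358]
 [ 0.5687  0.2419 -0.0358]
 [ 0.5687  0.2419 -0.0358]] 0.048673998465010936 [ 0.55021855 -0.05436957  4.61732178]
(array([-144.6,   11.1,  -85.8]), 'yaw err', -0.0003)
```

Gripped at reading −0.0358, fingertips just touching the bench (5 N). Dish on bench = −0.036, so a seat placing = −0.028. Carrying it to seat_a.

>>> send_rows(
  commands=[
    {"hand":40,"slide":[0,0,-15],"dr":[0,0,0]},
    {"hand":40,"slide":[-5,0,-30],"dr":[0,0,0]},
    {"hand":40,"slide":[-30,2.1,-5],"dr":[0,0,0]},
    {"hand":40,"slide":[-35,3,0],"dr":[0,0,0]},
    {"hand":40,"slide":[-35,3,0],"dr":[0,0,0]},
    {"hand":40,"slide":[-25,2,0],"dr":[0,0,0]},
    {"hand":40,"slide":[-14.6,1,0],"dr":[0,0,0]},
    {"hand":40,"slide":[0,0,0],"dr":[0,0,0]},
  ],
)

```text
clock: 13.42
tcp_pos: [0.5617, 0.0896, 0.0122]
orientation: [0.001, 0.75, 0.661, -0.002]
force: [-0.2, -0.8, -0.2]
finger_gap: 0.0488
finger_force: 31.1
```

>>> send_rows(
  commands=[
    {"hand":40,"slide":[0,0,0],"dr":[0,0,0]},
    {"hand":40,"slide":[0,0,20],"dr":[0,0,0]},
    {"hand":40,"slide":[0,0,14],"dr":[0,0,0]},
    {"hand":40,"slide":[0,0,5],"dr":[0,0,0]},
    {"hand":40,"slide":[0,0,2],"dr":[0,0,0]},
    {"hand":40,"slide":[0,0,0],"dr":[0,0,0]},
    {"hand":40,"slide":[0,0,0],"dr":[0,0,0]},
  ],
)

```text
clock: 14.0
tcp_pos: [0.5627, 0.0984, -0.0271]
orientation: [0.0, 0.747, 0.665, 0.001]
force: [0.3, 0.4, -1.2]
finger_gap: 0.0487
finger_force: 32.2
```

```bash
python3 - <<'E'
from h import *
b=snapshot("side");s=observe();print(s["tcp_pos"],s["finger_gap"],s["force"]);print(go(SA,-.028))
E
```

```text
[ 0.56287352  0.09793815 -0.0269987 ] 0.04860189473972123 [ 0.10356482 -0.10500902  0.19729792]
(array([-1., -0.,  1.]), 'yaw err', -0.0019)
```

>>> send_rows(
  commands=[
    {"hand":40,"slide":[-0.5,0,1],"dr":[0,0,0]},
    {"hand":40,"slide":[0,0,0],"dr":[0,0,0]},
    {"hand":62,"slide":[0,0,0],"dr":[0,0,0]},
    {"hand":62,"slide":[0,0,0],"dr":[0,0,0]},
    {"hand":62,"slide":[0,0,0],"dr":[0,0,0]},
    {"hand":62,"slide":[0,0,-10],"dr":[0,0,0]},
    {"hand":62,"slide":[0,0,-30],"dr":[0,0,0]},
    {"hand":62,"slide":[0,0,-30],"dr":[0,0,0]},
  ],
)

```text
clock: 14.72
tcp_pos: [0.5603, 0.0956, 0.0412]
orientation: [-0.001, 0.748, 0.664, -0.002]
force: [1.6, 0.3, 0.5]
finger_gap: 0.0616
finger_force: 0.0
```

>>> send_rows(
  commands=[
    {"hand":66,"slide":[15,-22,0],"dr":[0,0,0]},
    {"hand":66,"slide":[22,-32,0],"dr":[0,0,0]},
    {"hand":66,"slide":[22,-33,0],"dr":[0,0,0]},
    {"hand":66,"slide":[22,-33,0],"dr":[0,0,0]},
    {"hand":66,"slide":[22,-33,0],"dr":[0,0,0]},
    {"hand":66,"slide":[18,-26,0],"dr":[0,0,0]},
    {"hand":66,"slide":[11.5,-16.5,0],"dr":[0,0,0]},
    {"hand":66,"slide":[0,0,0],"dr":[0,0,0]},
  ],
)

```text
clock: 15.38
tcp_pos: [0.3789, 0.2551, 0.0424]
orientation: [-0.001, 0.744, 0.668, 0.0]
force: [0.2, 0.1, 0.5]
finger_gap: 0.0658
finger_force: 0.0
```

>>> send_rows(
  commands=[
    {"hand":66,"slide":[0,0,0],"dr":[0,0,0]},
    {"hand":66,"slide":[0,0,0],"dr":[0,0,0]},
    {"hand":66,"slide":[0,0,0],"dr":[0,0,0]},
  ],
)

```text
clock: 15.63
tcp_pos: [0.385, 0.2494, 0.0416]
orientation: [0.0, 0.749, 0.663, 0.0]
force: [-0.0, 0.7, -0.1]
finger_gap: 0.066
finger_force: 0.0
```

```bash
cat >> h.py <<'E'
def look(zs=(.015,)):
    t=snapshot("top");b=snapshot("side")
    print("TOP")
    for q in blobs(white(t),80,900):
        if 95<q[0]<430 and 105<q[1]<260: print(np.round(q[:3],1),*[np.round(at("top",q[:2],z)[:2],4) for z in zs])
    print("SIDE")
    for q in blobs(white(b),120,420):
        if q[0]<320 and 150<q[1]: print(np.round(q[:3],1),np.round(at("side",q[:2],.012)[:2],4))
    return t,b
E
python3 - <<'E'
from h import *
t,b=look();cv2.imwrite("pics/t3.png",t);cv2.imwrite("pics/s3.png",b)
print(observe()["tcp_pos"],go((.3842,.251),-.034))
E
```

```text
TOP
[339.1 198.9 736. ] [ 0.3706 -0.2734]
[278.5 190.5 104. ] [ 0.396  -0.0918]
[168.8 164.9  85. ] [0.4747 0.2416]
[339.8 152.9 696.5] [ 0.5127 -0.2803]
[143.8 119.8 193. ] [0.6176 0.3239]
[332.7 117.7 684. ] [ 0.6251 -0.2618]
SIDE
[206.5 296.1 400. ] [0.4233 0.3418]
[164.3 287.9 381. ] [0.5172 0.3503]
[239.4 270.7 329. ] [0.3845 0.2504]
[131.  268.5 320.5] [0.6184 0.3236]
[203.5 260.8 146. ] [0.474  0.2465]
[295.1 170.5 272. ] [ 0.3697 -0.2596]
[0.3846593  0.24956438 0.04138565] (array([ 1.4, -0.6, 75.4]), 'yaw err', 0.0026)
```

>>> send_rows(
  commands=[
    {"hand":66,"slide":[1.4,-0.6,30],"dr":[0,0,0]},
    {"hand":66,"slide":[0,0,25],"dr":[0,0,0]},
    {"hand":66,"slide":[0,0,12],"dr":[0,0,0]},
    {"hand":66,"slide":[0,0,6],"dr":[0,0,0]},
    {"hand":66,"slide":[0,0,2],"dr":[0,0,0]},
    {"hand":66,"slide":[0,0,0],"dr":[0,0,0]},
    {"hand":40,"slide":[0,0,0],"dr":[0,0,0]},
    {"hand":40,"slide":[0,0,0],"dr":[0,0,0]},
  ],
)

```text
clock: 16.4
tcp_pos: [0.3842, 0.2528, -0.0323]
orientation: [0.0, 0.748, 0.664, 0.001]
force: [-0.8, 0.2, 1.6]
finger_gap: 0.0482
finger_force: 30.7
```

>>> send_rows(
  commands=[
    {"hand":40,"slide":[0,0,0],"dr":[0,0,0]},
    {"hand":40,"slide":[0,0,0],"dr":[0,0,0]},
    {"hand":40,"slide":[0,0,0],"dr":[0,0,0]},
  ],
)

```text
clock: 16.65
tcp_pos: [0.3842, 0.2528, -0.0323]
orientation: [0.0, 0.748, 0.664, 0.001]
force: [-1.1, -0.4, 6.1]
finger_gap: 0.0481
finger_force: 30.8
```

```bash
python3 - <<'E'
from h import *
s=observe();print(s["tcp_pos"],s["finger_gap"],s["finger_force"],s["force"],go(SB,.026))
E
```

```text
[ 0.38421044  0.25280343 -0.0323295 ] 0.048054695216864673 30.769713521003723 [-1.10733116 -0.39493581  6.10545897] (array([-191.6,  195.6,  -58.3]), 'yaw err', -0.0002)
```

>>> send_rows(
  commands=[
    {"hand":40,"slide":[0,0,-20],"dr":[0,0,0]},
    {"hand":40,"slide":[-8,8,-30],"dr":[0,0,0]},
    {"hand":40,"slide":[-26,27,-10],"dr":[0,0,0]},
    {"hand":40,"slide":[-28,28.6,0],"dr":[0,0,0]},
    {"hand":40,"slide":[-28,29,0],"dr":[0,0,0]},
    {"hand":40,"slide":[-28,29,0],"dr":[0,0,0]},
    {"hand":40,"slide":[-28,29,0],"dr":[0,0,0]},
    {"hand":40,"slide":[-24,24,0],"dr":[0,0,0]},
  ],
)

```text
clock: 17.32
tcp_pos: [0.5385, 0.0594, 0.0268]
orientation: [0.001, 0.748, 0.663, 0.0]
force: [0.5, 0.6, -0.5]
finger_gap: 0.0481
finger_force: 31.2
```

>>> send_rows(
  commands=[
    {"hand":40,"slide":[-14,13,0],"dr":[0,0,0]},
    {"hand":40,"slide":[-7.6,8,0],"dr":[0,0,0]},
    {"hand":40,"slide":[0,0,0],"dr":[0,0,0]},
    {"hand":40,"slide":[0,0,0],"dr":[0,0,0]},
    {"hand":40,"slide":[0,0,20],"dr":[0,0,0]},
    {"hand":40,"slide":[0,0,20],"dr":[0,0,0]},
    {"hand":40,"slide":[0,0,8],"dr":[0,0,0]},
    {"hand":40,"slide":[0,0,0],"dr":[0,0,0]},
  ],
)

```text
clock: 17.98
tcp_pos: [0.5517, 0.0413, -0.0233]
orientation: [-0.002, 0.746, 0.666, -0.002]
force: [-0.8, -0.6, 0.1]
finger_gap: 0.0481
finger_force: 33.5
```

```bash
python3 - <<'E'
from h import *
for i in range(3):snapshot("side")
s=observe();print(s["tcp_pos"],s["finger_gap"],s["force"]);print(go(SB,-.026))
E
```

```text
[ 0.55502547  0.04023361 -0.02068668] 0.04799647437470848 [-0.32302992 -1.18566505 -0.33074235]
(array([-0.7,  0.9,  5.3]), 'yaw err', -0.0022)
```

>>> send_rows(
  commands=[
    {"hand":40,"slide":[-0.7,0.9,3],"dr":[0,0,0]},
    {"hand":40,"slide":[0,0,0],"dr":[0,0,0]},
    {"hand":40,"slide":[0,0,0],"dr":[0,0,0]},
  ],
)

```text
clock: 18.38
tcp_pos: [0.5559, 0.0379, -0.0242]
orientation: [0.0, 0.748, 0.664, 0.0]
force: [-0.2, -0.3, 0.4]
finger_gap: 0.0482
finger_force: 33.5
```

>>> send_rows(
  commands=[
    {"hand":40,"slide":[0,0,1],"dr":[0,0,0]},
    {"hand":40,"slide":[0,0,0],"dr":[0,0,0]},
    {"hand":40,"slide":[0,0,0],"dr":[0,0,0]},
  ],
)

```text
clock: 18.63
tcp_pos: [0.556, 0.0379, -0.0245]
orientation: [0.0, 0.748, 0.664, 0.0]
force: [-1.7, 0.7, 5.1]
finger_gap: 0.0482
finger_force: 34.0
```

Contact at 5 N. I shift 3 mm to centre the dish better, release, and go high over the dial to the far sheet (0.515,−0.282).

>>> send_rows(
  commands=[
    {"hand":40,"slide":[0,0,-1.5],"dr":[0,0,0]},
    {"hand":40,"slide":[3,0,0],"dr":[0,0,0]},
    {"hand":40,"slide":[0,0,1],"dr":[0,0,0]},
    {"hand":40,"slide":[0,0,0],"dr":[0,0,0]},
    {"hand":62,"slide":[0,0,0],"dr":[0,0,0]},
    {"hand":62,"slide":[0,0,0],"dr":[0,0,0]},
    {"hand":62,"slide":[0,0,0],"dr":[0,0,0]},
    {"hand":62,"slide":[0,0,-10],"dr":[0,0,0]},
  ],
)

```text
clock: 19.3
tcp_pos: [0.5535, 0.0406, -0.017]
orientation: [-0.002, 0.748, 0.664, -0.002]
force: [-0.5, 0.4, -0.9]
finger_gap: 0.0617
finger_force: 0.0
```

>>> send_rows(
  commands=[
    {"hand":80,"slide":[0,0,-35],"dr":[0,0,0]},
    {"hand":80,"slide":[0,0,-40],"dr":[0,0,0]},
    {"hand":80,"slide":[0,0,-35],"dr":[0,0,0]},
    {"hand":80,"slide":[-20,0,0],"dr":[0,0,0]},
    {"hand":80,"slide":[-40,0,0],"dr":[0,0,0]},
    {"hand":80,"slide":[-40,0,0],"dr":[0,0,0]},
    {"hand":80,"slide":[-40,-0.5,0],"dr":[0,0,0]},
    {"hand":80,"slide":[-40,-0.5,0],"dr":[0,0,0]},
  ],
)

```text
clock: 19.97
tcp_pos: [0.5334, -0.1392, 0.0958]
orientation: [0.001, 0.747, 0.665, 0.0]
force: [0.1, -0.1, 0.4]
finger_gap: 0.0801
finger_force: 0.0
```

>>> send_rows(
  commands=[
    {"hand":80,"slide":[-40,-0.5,0],"dr":[0,0,0]},
    {"hand":80,"slide":[-40,-0.5,20],"dr":[0,0,0]},
    {"hand":80,"slide":[-40,0,30],"dr":[0,0,0]},
    {"hand":80,"slide":[-25,0,20],"dr":[0,0,0]},
    {"hand":80,"slide":[0,0,0],"dr":[0,0,0]},
    {"hand":80,"slide":[0,0,0],"dr":[0,0,0]},
    {"hand":80,"slide":[0,0,0],"dr":[0,0,0]},
    {"hand":80,"slide":[0,0,0],"dr":[0,0,0]},
  ],
)

```text
clock: 20.63
tcp_pos: [0.5187, -0.2699, 0.0327]
orientation: [0.001, 0.746, 0.665, 0.001]
force: [-0.2, 0.1, 0.2]
finger_gap: 0.0797
finger_force: 0.0
```

```bash
python3 - <<'E'
from h import *
t,b=look((.015,.023));cv2.imwrite("pics/t4.png",t)
print(observe()["tcp_pos"],go((.515,-.2821),-.03), "SA",SA,"SB",SB)
E
```

```text
TOP
[328.3 199.6 319.5] [ 0.3686 -0.241 ] [ 0.3675 -0.2397]
[278.5 190.5 104. ] [ 0.396  -0.0918] [ 0.3947 -0.0914]
[134.8 181.6 198.5] [0.423  0.3422] [0.4215 0.34  ]
[168.3 165.   93. ] [0.4743 0.2429] [0.4725 0.2413]
[133.7 151.6 194.5] [0.5162 0.3502] [0.5142 0.3479]
[329.4 151.9 307. ] [ 0.5159 -0.2484] [ 0.5138 -0.247 ]
[143.8 119.8 193. ] [0.6176 0.3239] [0.6149 0.3218]
[327.  117.1 502. ] [ 0.627  -0.2441] [ 0.6243 -0.2428]
SIDE
[206.4 295.9 390. ] [0.4237 0.3414]
[164.3 287.6 364.5] [0.5175 0.3495]
[131.  268.4 306.5] [0.6187 0.3232]
[203.5 260.7 138.5] [0.4743 0.246 ]
[295.2 170.2 254.5] [ 0.37   -0.2621]
[256.2 163.2 231.5] [ 0.5116 -0.2692]
[226.8 163.  164.5] [ 0.61   -0.2374]
[ 0.518503   -0.27024866  0.03266379] (array([-12.2,  -2.1,  62.7]), 'yaw err', -0.0037) SA [0.562722 0.096997] SB [0.555878 0.039403]
```

>>> send_rows(
  commands=[
    {"hand":72,"slide":[-12.2,-2.1,0],"dr":[0,0,0]},
    {"hand":72,"slide":[0,0,25],"dr":[0,0,0]},
    {"hand":72,"slide":[0,0,25],"dr":[0,0,0]},
    {"hand":72,"slide":[0,0,10],"dr":[0,0,0]},
    {"hand":72,"slide":[0,0,4],"dr":[0,0,0]},
    {"hand":72,"slide":[0,0,2],"dr":[0,0,0]},
    {"hand":72,"slide":[0,0,0],"dr":[0,0,0]},
    {"hand":72,"slide":[0,0,0],"dr":[0,0,0]},
  ],
)

```text
clock: 21.4
tcp_pos: [0.5146, -0.2844, -0.0334]
orientation: [0.001, 0.747, 0.664, 0.0]
force: [0.1, -0.1, 0.4]
finger_gap: 0.0721
finger_force: 0.0
```

```bash
python3 - <<'E'
from h import *
for i in range(4):b=snapshot("side")
s=observe();print(s["tcp_pos"],s["force"],go((.515,-.2821),-.038))
E
```

```text
[ 0.51407001 -0.28435399 -0.03375734] [-0.24127106  0.95409128 -0.48397343] (array([2.3, 0.7, 4.2]), 'yaw err', -0.0005)
```

>>> send_rows(
  commands=[
    {"hand":72,"slide":[2.3,0.7,2],"dr":[0,0,0]},
    {"hand":72,"slide":[0,0,0],"dr":[0,0,0]},
    {"hand":50,"slide":[0,0,0],"dr":[0,0,0]},
    {"hand":50,"slide":[0,0,0],"dr":[0,0,0]},
    {"hand":50,"slide":[0,0,0],"dr":[0,0,0]},
    {"hand":50,"slide":[0,0,0],"dr":[0,0,0]},
    {"hand":50,"slide":[0,0,0],"dr":[0,0,0]},
    {"hand":50,"slide":[0,0,0],"dr":[0,0,0]},
  ],
)

```text
clock: 22.27
tcp_pos: [0.5151, -0.282, -0.0362]
orientation: [0.001, 0.748, 0.664, 0.0]
force: [1.4, -1.8, 3.1]
finger_gap: 0.0499
finger_force: 1.6
```

The fingers closed on top of the sheet (gap 50, 3 N), so the tips are at z ≈ 6 mm there. Reopening and going 8 mm lower.

>>> send_rows(
  commands=[
    {"hand":72,"slide":[0,0,-4],"dr":[0,0,0]},
    {"hand":72,"slide":[0,0,0],"dr":[0,0,0]},
    {"hand":72,"slide":[0,0,0],"dr":[0,0,0]},
    {"hand":72,"slide":[0,0,0],"dr":[0,0,0]},
    {"hand":72,"slide":[0,0,4],"dr":[0,0,0]},
    {"hand":72,"slide":[0,0,5],"dr":[0,0,0]},
    {"hand":72,"slide":[0,0,3],"dr":[0,0,0]},
    {"hand":72,"slide":[0,0,0],"dr":[0,0,0]},
  ],
)

```text
clock: 22.93
tcp_pos: [0.5131, -0.2813, -0.0461]
orientation: [-0.001, 0.748, 0.664, -0.001]
force: [-0.4, -0.2, -0.1]
finger_gap: 0.0722
finger_force: 0.0
```

>>> send_rows(
  commands=[
    {"hand":50,"slide":[0,0,0],"dr":[0,0,0]},
    {"hand":50,"slide":[0,0,0],"dr":[0,0,0]},
    {"hand":50,"slide":[0,0,0],"dr":[0,0,0]},
    {"hand":50,"slide":[0,0,0],"dr":[0,0,0]},
    {"hand":50,"slide":[0,0,0],"dr":[0,0,0]},
  ],
)

```text
clock: 23.35
tcp_pos: [0.5148, -0.2819, -0.0444]
orientation: [0.0, 0.748, 0.664, 0.0]
force: [1.2, 0.2, 1.6]
finger_gap: 0.0607
finger_force: 33.7
```

```bash
python3 - <<'E'
from h import *
t=snapshot("top");b=snapshot("side");b=snapshot("side")
s=observe();print(s["tcp_pos"],s["force"],s["finger_gap"],s["finger_force"],go(MID,.06))
for q in blobs(white(b),120,420):
    if 200<q[0]<320 and 150<q[1]<200: print(np.round(q[:3],1),np.round(at("side",q[:2],.004)[:2],4))
E
```

```text
[ 0.51476479 -0.28191279 -0.04439787] [0.39061853 0.94675338 3.5673329 ] 0.06101432003914717 34.0203937003389 (array([ 352.9,    2.9, -104.4]), 'yaw err', -0.0004)
[295.2 170.2 255.5] [ 0.3727 -0.2769]
[255.1 163.7 190.5] [ 0.5186 -0.2792]
[226.7 163.1 163.5] [ 0.6162 -0.2516]
```

Gripped (gap 61 mm). Lifting 115 mm to clear the dial and carrying it to the carrier's middle.

>>> send_rows(
  commands=[
    {"hand":50,"slide":[0,0,-10],"dr":[0,0,0]},
    {"hand":50,"slide":[0,0,-25],"dr":[0,0,0]},
    {"hand":50,"slide":[0,0,-35],"dr":[0,0,0]},
    {"hand":50,"slide":[0,0,-35],"dr":[0,0,0]},
    {"hand":50,"slide":[8,0,-10],"dr":[0,0,0]},
    {"hand":50,"slide":[25,0,0],"dr":[0,0,0]},
    {"hand":50,"slide":[36,0,0],"dr":[0,0,0]},
    {"hand":50,"slide":[36,1,0],"dr":[0,0,0]},
  ],
  force=40,
)

```text
clock: 24.17
tcp_pos: [0.5266, -0.1778, 0.0705]
orientation: [-0.0, 0.749, 0.663, -0.001]
force: [-0.1, 0.6, -1.1]
finger_gap: 0.0603
finger_force: 43.8
```

>>> send_rows(
  commands=[
    {"hand":50,"slide":[36,0,0],"dr":[0,0,0]},
    {"hand":50,"slide":[36,1,0],"dr":[0,0,0]},
    {"hand":50,"slide":[36,0,0],"dr":[0,0,0]},
    {"hand":50,"slide":[36,0.9,0],"dr":[0,0,0]},
    {"hand":50,"slide":[36,0,0],"dr":[0,0,0]},
    {"hand":50,"slide":[32,0,0],"dr":[0,0,0]},
    {"hand":50,"slide":[22,0,0],"dr":[0,0,0]},
    {"hand":50,"slide":[13.9,0,0],"dr":[0,0,0]},
  ],
)

```text
clock: 24.83
tcp_pos: [0.5575, 0.0732, 0.0703]
orientation: [-0.001, 0.746, 0.666, 0.0]
force: [-0.1, 1.1, -0.2]
finger_gap: 0.0606
finger_force: 43.8
```

>>> send_rows(
  commands=[
    {"hand":50,"slide":[0,0,0],"dr":[0,0,0]},
    {"hand":50,"slide":[0,0,0],"dr":[0,0,0]},
    {"hand":50,"slide":[0,0,0],"dr":[0,0,0]},
    {"hand":50,"slide":[0,0,0],"dr":[0,0,0]},
    {"hand":50,"slide":[0,0,0],"dr":[0,0,0]},
  ],
)

```text
clock: 25.25
tcp_pos: [0.5586, 0.066, 0.0701]
orientation: [0.0, 0.749, 0.663, -0.001]
force: [0.2, 0.6, -0.9]
finger_gap: 0.0604
finger_force: 43.8
```

```bash
python3 - <<'E'
from h import *
b=snapshot("side");t=snapshot("top");P=[]
for i in range(2): snapshot("side");P.append(observe()["tcp_pos"])
print(np.array(P),go(MID,-.02),observe()["finger_gap"])
f=lambda I:cv2.resize(I,None,fx=4,fy=4,interpolation=cv2.INTER_CUBIC)
cv2.imwrite("pics/g6.png",np.hstack([f(b[130:240,160:260]),f(t[80:190,190:290])]))
E
```

```text
[[0.55869141 0.06716876 0.07023527]
 [0.55870239 0.0675064  0.07026849]] (array([ 0.8,  0.5, 90.3]), 'yaw err', 0.0009) 0.05994782278376723
```

View pics/g6.png

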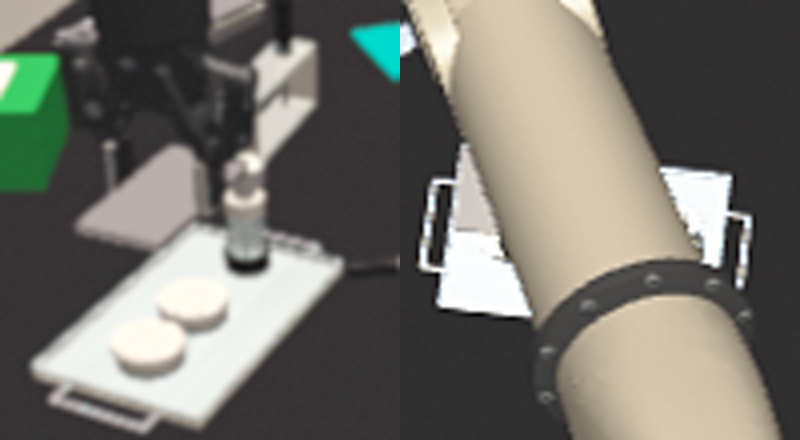

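The sheet is held flat at side crop (150,200), and both dishes sit on the seats at (195,300) and (150,345). Lowering it with force checks.

>>> send_rows(
  commands=[
    {"hand":50,"slide":[0.8,0.5,25],"dr":[0,0,0]},
    {"hand":50,"slide":[0,0,25],"dr":[0,0,0]},
    {"hand":50,"slide":[0,0,15],"dr":[0,0,0]},
    {"hand":50,"slide":[0,0,8],"dr":[0,0,0]},
    {"hand":50,"slide":[0,0,3],"dr":[0,0,0]},
    {"hand":50,"slide":[0,0,0],"dr":[0,0,0]},
    {"hand":50,"slide":[0,0,0],"dr":[0,0,0]},
    {"hand":50,"slide":[0,0,0],"dr":[0,0,0]},
  ],
)

```text
clock: 26.12
tcp_pos: [0.5606, 0.0694, -0.0044]
orientation: [0.001, 0.748, 0.664, 0.001]
force: [-0.1, 0.3, 0.1]
finger_gap: 0.0606
finger_force: 43.8
```

>>> send_rows(
  commands=[
    {"hand":50,"slide":[0,0,2],"dr":[0,0,0]},
    {"hand":50,"slide":[0,0,2],"dr":[0,0,0]},
    {"hand":50,"slide":[0,0,2],"dr":[0,0,0]},
    {"hand":50,"slide":[0,0,0],"dr":[0,0,0]},
    {"hand":50,"slide":[0,0,0],"dr":[0,0,0]},
  ],
)

```text
clock: 26.53
tcp_pos: [0.559, 0.069, -0.0119]
orientation: [-0.0, 0.748, 0.664, -0.0]
force: [0.3, -0.0, -0.4]
finger_gap: 0.0604
finger_force: 43.8
```

>>> send_rows(
  commands=[
    {"hand":50,"slide":[0,0,1.5],"dr":[0,0,0]},
    {"hand":50,"slide":[0,0,0],"dr":[0,0,0]},
    {"hand":50,"slide":[0,0,0],"dr":[0,0,0]},
  ],
)

```text
clock: 26.78
tcp_pos: [0.5592, 0.069, -0.0133]
orientation: [-0.0, 0.748, 0.664, -0.0]
force: [-0.6, 0.8, -0.0]
finger_gap: 0.0607
finger_force: 43.8
```

>>> send_rows(
  commands=[
    {"hand":50,"slide":[0,0,1],"dr":[0,0,0]},
    {"hand":50,"slide":[0,0,0],"dr":[0,0,0]},
    {"hand":50,"slide":[0,0,0],"dr":[0,0,0]},
  ],
)

```text
clock: 27.03
tcp_pos: [0.5592, 0.069, -0.0143]
orientation: [-0.0, 0.748, 0.664, -0.0]
force: [0.9, 0.7, -0.4]
finger_gap: 0.0602
finger_force: 43.8
```

>>> send_rows(
  commands=[
    {"hand":50,"slide":[0,0,1.5],"dr":[0,0,0]},
    {"hand":50,"slide":[0,0,0],"dr":[0,0,0]},
    {"hand":50,"slide":[0,0,0],"dr":[0,0,0]},
  ],
)

```text
clock: 27.28
tcp_pos: [0.5591, 0.069, -0.0159]
orientation: [-0.0, 0.748, 0.664, -0.0]
force: [0.7, 0.6, -0.4]
finger_gap: 0.0603
finger_force: 43.8
```

>>> send_rows(
  commands=[
    {"hand":50,"slide":[0,0,1.5],"dr":[0,0,0]},
    {"hand":50,"slide":[0,0,0],"dr":[0,0,0]},
    {"hand":50,"slide":[0,0,0],"dr":[0,0,0]},
  ],
)

```text
clock: 27.53
tcp_pos: [0.5591, 0.069, -0.0174]
orientation: [-0.0, 0.748, 0.664, -0.0]
force: [0.7, 0.9, 0.0]
finger_gap: 0.0607
finger_force: 43.8
```

>>> send_rows(
  commands=[
    {"hand":50,"slide":[0,0,1.5],"dr":[0,0,0]},
    {"hand":50,"slide":[0,0,0],"dr":[0,0,0]},
    {"hand":50,"slide":[0,0,0],"dr":[0,0,0]},
  ],
)

```text
clock: 27.78
tcp_pos: [0.5591, 0.069, -0.0189]
orientation: [-0.0, 0.748, 0.664, -0.0]
force: [-0.6, -0.1, -0.8]
finger_gap: 0.0606
finger_force: 43.8
```

>>> send_rows(
  commands=[
    {"hand":50,"slide":[0,0,1],"dr":[0,0,0]},
    {"hand":50,"slide":[0,0,0],"dr":[0,0,0]},
    {"hand":50,"slide":[0,0,0],"dr":[0,0,0]},
  ],
)

```text
clock: 28.03
tcp_pos: [0.5592, 0.069, -0.0198]
orientation: [-0.0, 0.748, 0.664, -0.0]
force: [0.1, -0.6, 0.0]
finger_gap: 0.0602
finger_force: 43.8
```

>>> send_rows(
  commands=[
    {"hand":50,"slide":[0,0,1],"dr":[0,0,0]},
    {"hand":50,"slide":[0,0,0],"dr":[0,0,0]},
    {"hand":50,"slide":[0,0,0],"dr":[0,0,0]},
  ],
)

```text
clock: 28.28
tcp_pos: [0.5592, 0.069, -0.0208]
orientation: [-0.0, 0.748, 0.664, -0.0]
force: [-0.4, -0.3, -0.6]
finger_gap: 0.0604
finger_force: 43.8
```

>>> send_rows(
  commands=[
    {"hand":50,"slide":[0,0,1],"dr":[0,0,0]},
    {"hand":50,"slide":[0,0,0],"dr":[0,0,0]},
    {"hand":50,"slide":[0,0,0],"dr":[0,0,0]},
  ],
)

```text
clock: 28.53
tcp_pos: [0.5595, 0.0691, -0.0213]
orientation: [0.0, 0.748, 0.664, 0.0]
force: [-0.8, -0.5, 3.2]
finger_gap: 0.0605
finger_force: 44.2
```

>>> send_rows(
  commands=[
    {"hand":50,"slide":[0,0,1],"dr":[0,0,0]},
    {"hand":50,"slide":[0,0,0],"dr":[0,0,0]},
    {"hand":50,"slide":[0,0,0],"dr":[0,0,0]},
  ],
)

```text
clock: 28.78
tcp_pos: [0.5594, 0.069, -0.0214]
orientation: [0.0, 0.748, 0.664, -0.0]
force: [-3.2, -1.2, 9.3]
finger_gap: 0.0602
finger_force: 44.7
```

```bash
python3 - <<'E'
from h import *
b=snapshot("side");s=observe();print(s["tcp_pos"],s["force"])
cv2.imwrite("pics/s5.png",cv2.resize(b[170:250,160:260],None,fx=6,fy=6,interpolation=cv2.INTER_CUBIC))
E
```

```text
[ 0.55944278  0.06905136 -0.02139606] [-2.95936485  0.4504583   8.76234765]
```

Contact exactly at pick reading + 23 mm, so it is seated. Release, then on to dish D3 (0.517,0.350).

>>> send_rows(
  commands=[
    {"hand":50,"slide":[0,0,-1],"dr":[0,0,0]},
    {"hand":76,"slide":[0,0,0],"dr":[0,0,0]},
    {"hand":76,"slide":[0,0,0],"dr":[0,0,0]},
    {"hand":76,"slide":[0,0,0],"dr":[0,0,0]},
    {"hand":76,"slide":[0,0,-10],"dr":[0,0,0]},
    {"hand":76,"slide":[0,0,-25],"dr":[0,0,0]},
    {"hand":70,"slide":[0,0,-25],"dr":[0,0,0]},
    {"hand":66,"slide":[15,-4,0],"dr":[0,0,0]},
  ],
)

```text
clock: 29.5
tcp_pos: [0.5623, 0.081, 0.0435]
orientation: [0.004, 0.749, 0.662, 0.003]
force: [2.0, -0.6, 1.2]
finger_gap: 0.0659
finger_force: 0.0
```

>>> send_rows(
  commands=[
    {"hand":66,"slide":[30,-8,0],"dr":[0,0,0]},
    {"hand":66,"slide":[38,-10.6,0],"dr":[0,0,0]},
    {"hand":66,"slide":[38,-10.6,0],"dr":[0,0,0]},
    {"hand":66,"slide":[38,-10.6,0],"dr":[0,0,0]},
    {"hand":66,"slide":[38,-10.6,0],"dr":[0,0,0]},
    {"hand":66,"slide":[37,-10.6,0],"dr":[0,0,0]},
    {"hand":66,"slide":[25,-7,0],"dr":[0,0,0]},
    {"hand":66,"slide":[15,-3.6,0],"dr":[0,0,0]},
  ],
)

```text
clock: 30.17
tcp_pos: [0.5136, 0.3562, 0.0392]
orientation: [-0.002, 0.745, 0.667, 0.001]
force: [-1.3, 0.0, -0.1]
finger_gap: 0.0658
finger_force: 0.0
```

>>> send_rows(
  commands=[
    {"hand":66,"slide":[0,0,0],"dr":[0,0,0]},
    {"hand":66,"slide":[0,0,0],"dr":[0,0,0]},
    {"hand":66,"slide":[0,0,0],"dr":[0,0,0]},
    {"hand":66,"slide":[0,0,0],"dr":[0,0,0]},
  ],
)

```text
clock: 30.5
tcp_pos: [0.5177, 0.3471, 0.0381]
orientation: [0.001, 0.749, 0.663, -0.001]
force: [-0.5, -0.1, -0.4]
finger_gap: 0.0658
finger_force: 0.0
```

```bash
python3 - <<'E'
from h import *
t,b=look();cv2.imwrite("pics/t6.png",t)
sh=cv2.inRange(t,(170,175,185),(222,226,232))
for q in blobs(sh>0,200,1200):
    if q[0]<300 and q[1]<200 and q[1]>100:
        bx=cv2.boxPoints(cv2.minAreaRect(q[3]));w=[at("top",p,.029)[:2] for p in bx];e=max((w[1]-w[0],w[2]-w[1]),key=np.linalg.norm)
        print("sheet",np.round(q[:3],1),at("top",q[:2],.029),np.linalg.norm(w[1]-w[0]),np.linalg.norm(w[2]-w[1]),"dir",e/np.linalg.norm(e),"want",MID,U)
print(observe()["tcp_pos"],go((.5168,.350),-.031))
E
```

```text
TOP
[185.3 212.4  80.5] [0.3296 0.1872]
[339.1 198.9 736. ] [ 0.3706 -0.2734]
[203.  199.  189.5] [0.3699 0.1352]
[133.4 184.9  90. ] [0.4126 0.3459]
[278.5 190.5 104. ] [ 0.396  -0.0918]
[144.1 119.4 179.5] [0.6188 0.3229]
[332.7 117.7 684. ] [ 0.6251 -0.2618]
SIDE
[206.4 296.  397. ] [0.4234 0.3417]
[164.3 287.9 377.5] [0.5172 0.3502]
[131.  268.5 315.5] [0.6186 0.3234]
[203.6 260.8 144.5] [0.474  0.2464]
[295.1 170.4 268. ] [ 0.3697 -0.2601]
[226.  155.9 370.5] [ 0.634 -0.29 ]
sheet [203.5 198.7 867.5] [0.36893192 0.13214587 0.029     ] 0.09824079295514575 0.09026523074714815 dir [ 0.59892259 -0.80080692] want [0.5593 0.0682] [0.118 0.993]
sheet [222.3 184.3 231. ] [0.41232996 0.07677024 0.029     ] 0.03209150212556766 0.1059556117167051 dir [-0.77803366 -0.62822259] want [0.5593 0.0682] [0.118 0.993]
sheet [165.8 175.2 383.5] [0.43995715 0.24654828 0.029     ] 0.04339277188309996 0.1520244516454524 dir [-0.46867933 -0.88336838] want [0.5593 0.0682] [0.118 0.993]
sheet [225.8 136.8 673. ] [0.5594063  0.06816605 0.029     ] 0.06310675131049284 0.11575779627722778 dir [-0.08493582 -0.99638642] want [0.5593 0.0682] [0.118 0.993]
sheet [  92.6  114.4 1113. ] [0.62959354 0.47747795 0.029     ] 0.09734605095807981 0.27430071062552025 dir [-0.69561472 -0.71841503] want [0.5593 0.0682] [0.118 0.993]
[0.51753264 0.34766977 0.03821035] (array([ 2.2, -1. , 69.2]), 'yaw err', 0.0029)
```

Sheet 1 lies at (0.5594,0.0682), essentially exact. Picking D3.

>>> send_rows(
  commands=[
    {"hand":66,"slide":[2.2,-1,30],"dr":[0,0,0]},
    {"hand":66,"slide":[0,0,22],"dr":[0,0,0]},
    {"hand":66,"slide":[0,0,10],"dr":[0,0,0]},
    {"hand":66,"slide":[0,0,5],"dr":[0,0,0]},
    {"hand":66,"slide":[0,0,2],"dr":[0,0,0]},
    {"hand":66,"slide":[0,0,0],"dr":[0,0,0]},
    {"hand":40,"slide":[0,0,0],"dr":[0,0,0]},
    {"hand":40,"slide":[0,0,0],"dr":[0,0,0]},
  ],
  force=30,
)

```text
clock: 31.27
tcp_pos: [0.5168, 0.3533, -0.0289]
orientation: [0.0, 0.748, 0.664, 0.001]
force: [-0.3, -0.5, 2.3]
finger_gap: 0.0475
finger_force: 30.5
```

>>> send_rows(
  commands=[
    {"hand":40,"slide":[0,0,0],"dr":[0,0,0]},
    {"hand":40,"slide":[0,0,0],"dr":[0,0,0]},
    {"hand":40,"slide":[0,0,0],"dr":[0,0,0]},
    {"hand":40,"slide":[0,0,0],"dr":[0,0,0]},
  ],
)

```text
clock: 31.6
tcp_pos: [0.5169, 0.3533, -0.0289]
orientation: [0.0, 0.748, 0.664, 0.002]
force: [0.2, -0.1, 6.1]
finger_gap: 0.0472
finger_force: 30.5
```

```bash
python3 - <<'E'
from h import *
s=observe();print(s["tcp_pos"],s["finger_gap"],s["finger_force"],s["force"],go(SA,.03))
E
```

```text
[ 0.51686527  0.35325288 -0.02885893] 0.047229301169953025 30.510758757591248 [ 0.20212918 -0.08965654  6.11735215] (array([-249.1,   75.8,  -58.9]), 'yaw err', -0.0002)
```

>>> send_rows(
  commands=[
    {"hand":40,"slide":[0,0,-20],"dr":[0,0,0]},
    {"hand":40,"slide":[-10,3,-30],"dr":[0,0,0]},
    {"hand":40,"slide":[-30,9,-10],"dr":[0,0,0]},
    {"hand":40,"slide":[-38,12,0],"dr":[0,0,0]},
    {"hand":40,"slide":[-38,12,0],"dr":[0,0,0]},
    {"hand":40,"slide":[-38,12,0],"dr":[0,0,0]},
    {"hand":40,"slide":[-36,11,0],"dr":[0,0,0]},
    {"hand":40,"slide":[-28,9,0],"dr":[0,0,0]},
  ],
)

```text
clock: 32.27
tcp_pos: [0.5581, 0.1231, 0.0292]
orientation: [0.001, 0.749, 0.663, -0.001]
force: [0.3, -0.2, -0.4]
finger_gap: 0.047
finger_force: 30.9
```

>>> send_rows(
  commands=[
    {"hand":40,"slide":[-17,5,0],"dr":[0,0,0]},
    {"hand":40,"slide":[-10.8,2.8,0],"dr":[0,0,0]},
    {"hand":40,"slide":[0,0,0],"dr":[0,0,0]},
    {"hand":40,"slide":[0,0,0],"dr":[0,0,0]},
    {"hand":40,"slide":[0,0,12],"dr":[0,0,0]},
    {"hand":40,"slide":[0,0,10],"dr":[0,0,0]},
    {"hand":40,"slide":[0,0,4],"dr":[0,0,0]},
    {"hand":40,"slide":[0,0,0],"dr":[0,0,0]},
  ],
)

```text
clock: 32.93
tcp_pos: [0.56, 0.1005, 0.0011]
orientation: [-0.001, 0.747, 0.665, -0.002]
force: [-0.8, -0.2, -0.6]
finger_gap: 0.0473
finger_force: 31.0
```

>>> send_rows(
  commands=[
    {"hand":40,"slide":[0,0,0],"dr":[0,0,0]},
    {"hand":40,"slide":[0,0,0],"dr":[0,0,0]},
    {"hand":40,"slide":[0,0,0],"dr":[0,0,0]},
    {"hand":40,"slide":[0,0,0],"dr":[0,0,0]},
    {"hand":40,"slide":[0,0,0],"dr":[0,0,0]},
    {"hand":40,"slide":[0,0,0],"dr":[0,0,0]},
  ],
)

```text
clock: 33.43
tcp_pos: [0.5623, 0.0993, 0.0035]
orientation: [0.0, 0.748, 0.664, 0.0]
force: [-1.3, -0.1, -0.8]
finger_gap: 0.0469
finger_force: 30.9
```

```bash
python3 - <<'E'
from h import *
s=observe();print(s["tcp_pos"],s["force"],go(SA+.0033*U,0))
E
```

```text
[0.56225032 0.09927255 0.00350672] [-1.33124791 -0.07301257 -0.8064269 ] (array([1.1, 0.7, 3.5]), 'yaw err', -0.0001)
```

>>> send_rows(
  commands=[
    {"hand":40,"slide":[1,0.7,2],"dr":[0,0,0]},
    {"hand":40,"slide":[0,0,1],"dr":[0,0,0]},
    {"hand":40,"slide":[0,0,0],"dr":[0,0,0]},
    {"hand":40,"slide":[0,0,0],"dr":[0,0,0]},
  ],
)

```text
clock: 33.77
tcp_pos: [0.5629, 0.1004, 0.0002]
orientation: [0.0, 0.748, 0.664, 0.0]
force: [-0.1, 0.0, -0.4]
finger_gap: 0.0471
finger_force: 31.0
```

>>> send_rows(
  commands=[
    {"hand":40,"slide":[0,0,1],"dr":[0,0,0]},
    {"hand":40,"slide":[0,0,0],"dr":[0,0,0]},
    {"hand":40,"slide":[0,0,0],"dr":[0,0,0]},
  ],
)

```text
clock: 34.02
tcp_pos: [0.563, 0.1003, 0.0001]
orientation: [0.0, 0.748, 0.664, 0.0]
force: [-2.2, 0.2, 5.5]
finger_gap: 0.0469
finger_force: 31.8
```

Dish 3 has contact at the predicted height. Release and on to D2 (0.423,0.342).

>>> send_rows(
  commands=[
    {"hand":40,"slide":[0,0,-1],"dr":[0,0,0]},
    {"hand":62,"slide":[0,0,0],"dr":[0,0,0]},
    {"hand":62,"slide":[0,0,0],"dr":[0,0,0]},
    {"hand":62,"slide":[0,0,0],"dr":[0,0,0]},
    {"hand":62,"slide":[0,0,-15],"dr":[0,0,0]},
    {"hand":64,"slide":[0,0,-25],"dr":[0,0,0]},
    {"hand":64,"slide":[10,-8,-20],"dr":[0,0,0]},
    {"hand":64,"slide":[24,-18,0],"dr":[0,0,0]},
  ],
)

```text
clock: 34.68
tcp_pos: [0.5471, 0.1329, 0.0641]
orientation: [0.004, 0.751, 0.661, 0.003]
force: [2.2, -0.5, -0.0]
finger_gap: 0.0638
finger_force: 0.0
```

>>> send_rows(
  commands=[
    {"hand":64,"slide":[30,-22,0],"dr":[0,0,0]},
    {"hand":64,"slide":[30,-22,0],"dr":[0,0,0]},
    {"hand":64,"slide":[30,-22.3,0],"dr":[0,0,0]},
    {"hand":64,"slide":[30,-23,0],"dr":[0,0,0]},
    {"hand":64,"slide":[30,-23,0],"dr":[0,0,0]},
    {"hand":64,"slide":[24,-18,0],"dr":[0,0,0]},
    {"hand":64,"slide":[15.5,-11,20],"dr":[0,0,0]},
    {"hand":64,"slide":[0,0,20],"dr":[0,0,0]},
  ],
)

```text
clock: 35.35
tcp_pos: [0.4195, 0.3498, 0.0217]
orientation: [-0.002, 0.744, 0.668, 0.003]
force: [-0.6, -0.0, 0.6]
finger_gap: 0.0636
finger_force: 0.0
```

>>> send_rows(
  commands=[
    {"hand":64,"slide":[0,0,0],"dr":[0,0,0]},
    {"hand":64,"slide":[0,0,0],"dr":[0,0,0]},
    {"hand":64,"slide":[0,0,0],"dr":[0,0,0]},
    {"hand":64,"slide":[0,0,0],"dr":[0,0,0]},
    {"hand":64,"slide":[0,0,0],"dr":[0,0,0]},
    {"hand":64,"slide":[0,0,0],"dr":[0,0,0]},
  ],
)

```text
clock: 35.85
tcp_pos: [0.4241, 0.3417, 0.0212]
orientation: [0.0, 0.748, 0.664, 0.001]
force: [-0.2, -0.2, 0.0]
finger_gap: 0.064
finger_force: 0.0
```

```bash
python3 - <<'E'
from h import *
t,b=look((.015,.044))
print(observe()["tcp_pos"],go((.4232,.342),-.031))
E
```

```text
TOP
[188.9 242.1 111.5] [0.2417 0.1738] [0.2403 0.1694]
[207.  225.1 312.5] [0.2918 0.1215] [0.2893 0.1183]
[225.6 207.7  86.5] [0.3436 0.0669] [0.3401 0.065 ]
[339.1 198.9 736. ] [ 0.3706 -0.2734] [ 0.3664 -0.2679]
[278.5 190.5 104. ] [ 0.396  -0.0918] [ 0.3913 -0.0903]
[168.5 164.9  89.5] [0.4747 0.2425] [0.4683 0.2366]
[143.8 119.8 193. ] [0.6176 0.3239] [0.608  0.3163]
[332.7 117.7 684. ] [ 0.6251 -0.2618] [ 0.6154 -0.2565]
SIDE
[206.5 296.3 411.5] [0.423  0.3423]
[131.1 268.7 332. ] [0.6178 0.324 ]
[202.8 261.2 128.5] [0.4751 0.2481]
[295.2 170.6 279.5] [ 0.3695 -0.2593]
[0.42360962 0.3417619  0.02081207] (array([ 0.2, -0.4, 51.8]), 'yaw err', 0.0006)
```

>>> send_rows(
  commands=[
    {"hand":64,"slide":[0,0,25],"dr":[0,0,0]},
    {"hand":64,"slide":[0,0,15],"dr":[0,0,0]},
    {"hand":64,"slide":[0,0,7],"dr":[0,0,0]},
    {"hand":64,"slide":[0,0,3],"dr":[0,0,0]},
    {"hand":64,"slide":[0,0,1],"dr":[0,0,0]},
    {"hand":64,"slide":[0,0,0],"dr":[0,0,0]},
    {"hand":40,"slide":[0,0,0],"dr":[0,0,0]},
    {"hand":40,"slide":[0,0,0],"dr":[0,0,0]},
  ],
)

```text
clock: 36.62
tcp_pos: [0.4238, 0.3427, -0.0293]
orientation: [0.0, 0.748, 0.664, 0.001]
force: [-0.1, -0.8, 3.1]
finger_gap: 0.0474
finger_force: 30.3
```

>>> send_rows(
  commands=[
    {"hand":40,"slide":[0,0,0],"dr":[0,0,0]},
    {"hand":40,"slide":[0,0,0],"dr":[0,0,0]},
    {"hand":40,"slide":[0,0,0],"dr":[0,0,0]},
    {"hand":40,"slide":[0,0,0],"dr":[0,0,0]},
  ],
)

```text
clock: 36.95
tcp_pos: [0.4238, 0.3427, -0.0293]
orientation: [0.0, 0.748, 0.664, 0.001]
force: [-1.6, -0.9, 5.9]
finger_gap: 0.0476
finger_force: 30.3
```

```bash
python3 - <<'E'
from h import *
s=observe();p=s["tcp_pos"];print(p,s["finger_gap"],s["finger_force"],s["force"])
off=(p[:2]-[.4232,.342])@U;print("off",off,go(SB+off*U,p[2]+.029))
E
```

```text
[ 0.42381345  0.34271075 -0.029348  ] 0.047598860014541715 30.277374386787415 [-1.57518952 -0.86007099  5.9356344 ]
off 0.0007781641279646014 (array([-284.8,  166.9,  -29. ]), 'yaw err', -0.0004)
```

>>> send_rows(
  commands=[
    {"hand":40,"slide":[0,0,-20],"dr":[0,0,0]},
    {"hand":40,"slide":[0,0,-30],"dr":[0,0,0]},
    {"hand":40,"slide":[-10,6,-25],"dr":[0,0,0]},
    {"hand":40,"slide":[-25,14,0],"dr":[0,0,0]},
    {"hand":40,"slide":[-34,20,0],"dr":[0,0,0]},
    {"hand":40,"slide":[-34,20,0],"dr":[0,0,0]},
    {"hand":40,"slide":[-34,20,0],"dr":[0,0,0]},
    {"hand":40,"slide":[-34,20,0],"dr":[0,0,0]},
  ],
)

```text
clock: 37.62
tcp_pos: [0.5027, 0.1585, 0.0445]
orientation: [0.0, 0.747, 0.664, 0.0]
force: [2.4, 0.5, -0.6]
finger_gap: 0.0474
finger_force: 30.9
```

>>> send_rows(
  commands=[
    {"hand":40,"slide":[-34,20,0],"dr":[0,0,0]},
    {"hand":40,"slide":[-34,20,0],"dr":[0,0,0]},
    {"hand":40,"slide":[-23,13.5,0],"dr":[0,0,0]},
    {"hand":40,"slide":[-14,8,0],"dr":[0,0,0]},
    {"hand":40,"slide":[-8.8,5.4,0],"dr":[0,0,0]},
    {"hand":40,"slide":[0,0,0],"dr":[0,0,0]},
    {"hand":40,"slide":[0,0,0],"dr":[0,0,0]},
    {"hand":40,"slide":[0,0,0],"dr":[0,0,0]},
  ],
)

```text
clock: 38.28
tcp_pos: [0.5545, 0.0421, 0.0443]
orientation: [-0.001, 0.746, 0.665, 0.0]
force: [-0.7, 0.8, 0.0]
finger_gap: 0.0473
finger_force: 30.9
```

>>> send_rows(
  commands=[
    {"hand":40,"slide":[0,0,15],"dr":[0,0,0]},
    {"hand":40,"slide":[0,0,15],"dr":[0,0,0]},
    {"hand":40,"slide":[0,0,8],"dr":[0,0,0]},
    {"hand":40,"slide":[0,0,4],"dr":[0,0,0]},
    {"hand":40,"slide":[0,0,0],"dr":[0,0,0]},
    {"hand":40,"slide":[0,0,0],"dr":[0,0,0]},
    {"hand":40,"slide":[0,0,0],"dr":[0,0,0]},
    {"hand":40,"slide":[0,0,0],"dr":[0,0,0]},
  ],
)

```text
clock: 38.95
tcp_pos: [0.556, 0.0397, 0.0031]
orientation: [0.001, 0.747, 0.664, 0.001]
force: [-0.3, 0.3, 0.5]
finger_gap: 0.0474
finger_force: 30.9
```

```bash
python3 - <<'E'
from h import *
s=observe();print(s["tcp_pos"],s["force"],s["finger_gap"],go(SB+.0008*U,0))
E
```

```text
[0.55602146 0.03966887 0.00308267] [-0.3103121   0.28696188  0.45371872] 0.0474233302149083 (array([ 0.5, -0.1,  3.1]), 'yaw err', -0.0005)
```

>>> send_rows(
  commands=[
    {"hand":40,"slide":[0.5,0,2],"dr":[0,0,0]},
    {"hand":40,"slide":[0,0,1],"dr":[0,0,0]},
    {"hand":40,"slide":[0,0,0],"dr":[0,0,0]},
    {"hand":40,"slide":[0,0,0],"dr":[0,0,0]},
  ],
)

```text
clock: 39.28
tcp_pos: [0.5557, 0.04, -0.0003]
orientation: [0.0, 0.748, 0.664, 0.0]
force: [0.8, -0.9, 2.2]
finger_gap: 0.0471
finger_force: 31.3
```

>>> send_rows(
  commands=[
    {"hand":40,"slide":[0,0,1],"dr":[0,0,0]},
    {"hand":40,"slide":[0,0,0],"dr":[0,0,0]},
    {"hand":40,"slide":[0,0,0],"dr":[0,0,0]},
  ],
)

```text
clock: 39.53
tcp_pos: [0.5558, 0.04, -0.0004]
orientation: [0.0, 0.748, 0.664, 0.0]
force: [-2.4, -0.0, 8.0]
finger_gap: 0.0474
finger_force: 32.1
```

Seated. Release, then high over the dial to the second sheet (0.372,−0.275), turning 0.118 rad to match it.

>>> send_rows(
  commands=[
    {"hand":40,"slide":[0,0,-1],"dr":[0,0,0]},
    {"hand":62,"slide":[0,0,0],"dr":[0,0,0]},
    {"hand":62,"slide":[0,0,0],"dr":[0,0,0]},
    {"hand":62,"slide":[0,0,0],"dr":[0,0,0]},
    {"hand":62,"slide":[0,0,-15],"dr":[0,0,0]},
    {"hand":72,"slide":[0,0,-30],"dr":[0,0,0]},
    {"hand":72,"slide":[0,0,-35],"dr":[0,0,0]},
    {"hand":72,"slide":[-10,-5,-20],"dr":[0,0,0]},
  ],
)

```text
clock: 40.2
tcp_pos: [0.5515, 0.0337, 0.1024]
orientation: [0.001, 0.746, 0.665, 0.003]
force: [0.8, 0.9, 1.5]
finger_gap: 0.0719
finger_force: 0.0
```

>>> send_rows(
  commands=[
    {"hand":72,"slide":[-28,-12,0],"dr":[0,0,0]},
    {"hand":72,"slide":[-36,-16,0],"dr":[0,0,0]},
    {"hand":72,"slide":[-36,-16,0],"dr":[0,0,0]},
    {"hand":72,"slide":[-36,-16,0],"dr":[0,0,0]},
    {"hand":72,"slide":[-36,-16,0],"dr":[0,0,0]},
    {"hand":72,"slide":[-36,-16,0],"dr":[0,0,0]},
    {"hand":72,"slide":[-36,-16,0],"dr":[0,0,0]},
    {"hand":72,"slide":[-36,-16,10],"dr":[0,0,0]},
  ],
)

```text
clock: 40.87
tcp_pos: [0.3933, -0.2351, 0.0907]
orientation: [0.002, 0.747, 0.664, 0.001]
force: [0.2, -1.4, 0.2]
finger_gap: 0.0716
finger_force: 0.0
```

>>> send_rows(
  commands=[
    {"hand":72,"slide":[-28,-11,30],"dr":[0,0,0]},
    {"hand":72,"slide":[-16.6,-5.4,30],"dr":[0,0,0]},
    {"hand":72,"slide":[0,0,0],"dr":[0,0,-0.118]},
    {"hand":72,"slide":[0,0,0],"dr":[0,0,0]},
    {"hand":72,"slide":[0,0,0],"dr":[0,0,0]},
    {"hand":72,"slide":[0,0,0],"dr":[0,0,0]},
    {"hand":72,"slide":[0,0,0],"dr":[0,0,0]},
    {"hand":72,"slide":[0,0,0],"dr":[0,0,0]},
  ],
)

```text
clock: 41.53
tcp_pos: [0.3731, -0.2745, 0.0307]
orientation: [0.001, 0.707, 0.707, 0.0]
force: [-0.4, -0.7, -0.3]
finger_gap: 0.0719
finger_force: 0.0
```

```bash
python3 - <<'E'
from h import *
t,b=look((.015,.044));cv2.imwrite("pics/t7.png",t);cv2.imwrite("pics/s7.png",b)
p=observe()["tcp_pos"];print(p,observe()["orientation"],"dy dx",-.2751-p[1],.3719-p[0])
E
```

```text
TOP
[330.5 199.4 403.5] [ 0.3691 -0.2475] [ 0.365  -0.2426]
[278.5 190.5 104. ] [ 0.396  -0.0918] [ 0.3913 -0.0903]
[168.3 165.   93. ] [0.4743 0.2429] [0.4679 0.237 ]
[143.8 119.8 193. ] [0.6176 0.3239] [0.608  0.3163]
[332.7 117.7 684. ] [ 0.6251 -0.2618] [ 0.6154 -0.2565]
SIDE
[131.1 268.7 331. ] [0.6179 0.324 ]
[203.6 260.9 147. ] [0.4739 0.2466]
[295.2 170.6 279.5] [ 0.3695 -0.2593]
[ 0.37263772 -0.2745572   0.03048464] [7.28289293e-04 7.06815864e-01 7.07397201e-01 6.57146297e-05] dy dx -0.0005427975719535794 -0.0007377208633162491
```

>>> send_rows(
  commands=[
    {"hand":72,"slide":[-0.5,-0.7,30],"dr":[0,0,0]},
    {"hand":72,"slide":[0,0,22],"dr":[0,0,0]},
    {"hand":72,"slide":[0,0,10],"dr":[0,0,0]},
    {"hand":72,"slide":[0,0,5],"dr":[0,0,0]},
    {"hand":72,"slide":[0,0,2],"dr":[0,0,0]},
    {"hand":72,"slide":[0,0,0],"dr":[0,0,0]},
    {"hand":72,"slide":[0,0,0],"dr":[0,0,0]},
  ],
)

```text
clock: 42.22
tcp_pos: [0.3721, -0.2758, -0.0382]
orientation: [0.001, 0.707, 0.707, 0.0]
force: [0.6, 0.2, -0.7]
finger_gap: 0.0722
finger_force: 0.0
```

>>> send_rows(
  commands=[
    {"hand":72,"slide":[0,0,2],"dr":[0,0,0]},
    {"hand":72,"slide":[0,0,2],"dr":[0,0,0]},
    {"hand":72,"slide":[0,0,0],"dr":[0,0,0]},
    {"hand":72,"slide":[0,0,0],"dr":[0,0,0]},
  ],
)

```text
clock: 42.55
tcp_pos: [0.3712, -0.2754, -0.043]
orientation: [0.0, 0.707, 0.707, -0.0]
force: [-0.7, -0.9, -0.4]
finger_gap: 0.072
finger_force: 0.0
```

>>> send_rows(
  commands=[
    {"hand":50,"slide":[0,0,0],"dr":[0,0,0]},
    {"hand":50,"slide":[0,0,0],"dr":[0,0,0]},
    {"hand":50,"slide":[0,0,0],"dr":[0,0,0]},
    {"hand":50,"slide":[0,0,0],"dr":[0,0,0]},
    {"hand":50,"slide":[0,0,0],"dr":[0,0,0]},
  ],
)

```text
clock: 42.97
tcp_pos: [0.3714, -0.2754, -0.0428]
orientation: [0.0, 0.707, 0.707, -0.0]
force: [-1.9, -0.0, 5.4]
finger_gap: 0.0609
finger_force: 32.2
```

>>> send_rows(
  commands=[
    {"hand":50,"slide":[0,0,-10],"dr":[0,0,0]},
    {"hand":50,"slide":[0,0,-25],"dr":[0,0,0]},
    {"hand":50,"slide":[0,0,-35],"dr":[0,0,0.06]},
    {"hand":50,"slide":[0,0,-35],"dr":[0,0,0.058]},
    {"hand":50,"slide":[8,3,-20],"dr":[0,0,0]},
    {"hand":50,"slide":[22,9,0],"dr":[0,0,0]},
    {"hand":50,"slide":[33,13.1,0],"dr":[0,0,0]},
    {"hand":50,"slide":[36,14.5,0],"dr":[0,0,0]},
  ],
  force=40,
)

```text
clock: 43.63
tcp_pos: [0.4221, -0.1825, 0.0827]
orientation: [0.001, 0.749, 0.662, -0.0]
force: [1.7, -0.5, -0.1]
finger_gap: 0.0599
finger_force: 43.3
```

>>> send_rows(
  commands=[
    {"hand":50,"slide":[36,14.5,0],"dr":[0,0,0]},
    {"hand":50,"slide":[36,14.5,0],"dr":[0,0,0]},
    {"hand":50,"slide":[36,14.5,0],"dr":[0,0,0]},
    {"hand":50,"slide":[36,14.5,0],"dr":[0,0,0]},
    {"hand":50,"slide":[36,14.5,0],"dr":[0,0,0]},
    {"hand":50,"slide":[34,14,0],"dr":[0,0,0]},
    {"hand":50,"slide":[25,10,0],"dr":[0,0,0]},
    {"hand":50,"slide":[15,6,0],"dr":[0,0,0]},
  ],
)

```text
clock: 44.3
tcp_pos: [0.5546, 0.0638, 0.0821]
orientation: [-0.001, 0.746, 0.666, 0.001]
force: [-0.3, 0.6, 0.1]
finger_gap: 0.0602
finger_force: 43.3
```

>>> send_rows(
  commands=[
    {"hand":50,"slide":[10.4,4,0],"dr":[0,0,0]},
    {"hand":50,"slide":[0,0,0],"dr":[0,0,0]},
    {"hand":50,"slide":[0,0,0],"dr":[0,0,0]},
    {"hand":50,"slide":[0,0,0],"dr":[0,0,0]},
    {"hand":50,"slide":[0,0,0],"dr":[0,0,0]},
    {"hand":50,"slide":[0,0,0],"dr":[0,0,0]},
    {"hand":50,"slide":[0,0,0],"dr":[0,0,0]},
  ],
)

```text
clock: 44.88
tcp_pos: [0.5588, 0.0671, 0.0819]
orientation: [0.0, 0.748, 0.663, -0.0]
force: [0.1, -0.4, -0.6]
finger_gap: 0.0605
finger_force: 43.3
```

```bash
python3 - <<'E'
from h import *
for i in range(2):b=snapshot("side")
s=observe();print(s["tcp_pos"],s["force"],s["finger_gap"],go(MID,.0012))
cv2.imwrite("pics/s8.png",cv2.resize(b[130:240,150:260],None,fx=5,fy=5,interpolation=cv2.INTER_CUBIC))
E
```

```text
[0.55887195 0.06771419 0.08192449] [ 0.31412998  0.16301294 -0.32777543] 0.06032268638193417 (array([ 0.5,  0.4, 80.7]), 'yaw err', 0.0007)
```

View pics/s8.png

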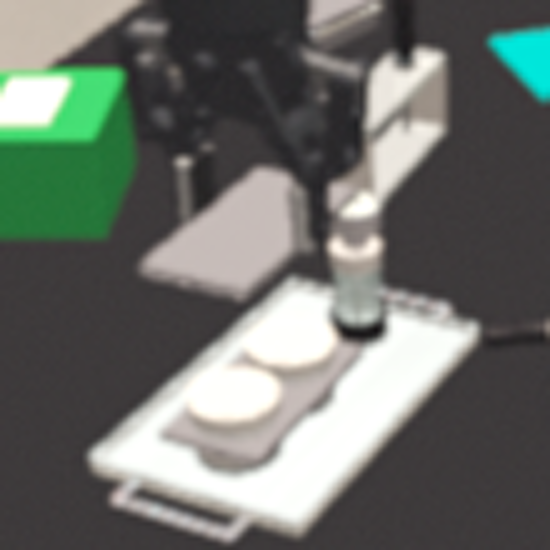

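The side crop shows layers 1 and 2 neat, with dishes on the sheet at (235,395) and (290,345), and the second sheet held flat above. Lowering by 80 mm to contact.

>>> send_rows(
  commands=[
    {"hand":50,"slide":[0.5,0.4,25],"dr":[0,0,0]},
    {"hand":50,"slide":[0,0,25],"dr":[0,0,0]},
    {"hand":50,"slide":[0,0,15],"dr":[0,0,0]},
    {"hand":50,"slide":[0,0,8],"dr":[0,0,0]},
    {"hand":50,"slide":[0,0,4],"dr":[0,0,0]},
    {"hand":50,"slide":[0,0,1],"dr":[0,0,0]},
    {"hand":50,"slide":[0,0,0],"dr":[0,0,0]},
    {"hand":50,"slide":[0,0,0],"dr":[0,0,0]},
  ],
)

```text
clock: 45.65
tcp_pos: [0.5606, 0.0692, 0.005]
orientation: [0.001, 0.748, 0.664, 0.001]
force: [-0.2, -0.8, -0.2]
finger_gap: 0.0605
finger_force: 43.3
```

>>> send_rows(
  commands=[
    {"hand":50,"slide":[0,0,1],"dr":[0,0,0]},
    {"hand":50,"slide":[0,0,1],"dr":[0,0,0]},
    {"hand":50,"slide":[0,0,0],"dr":[0,0,0]},
    {"hand":50,"slide":[0,0,0],"dr":[0,0,0]},
  ],
)

```text
clock: 45.98
tcp_pos: [0.5595, 0.0689, 0.002]
orientation: [0.0, 0.748, 0.664, 0.0]
force: [0.6, 0.1, -1.6]
finger_gap: 0.0601
finger_force: 43.3
```

>>> send_rows(
  commands=[
    {"hand":50,"slide":[0,0,1],"dr":[0,0,0]},
    {"hand":50,"slide":[0,0,0],"dr":[0,0,0]},
    {"hand":50,"slide":[0,0,0],"dr":[0,0,0]},
  ],
)

```text
clock: 46.23
tcp_pos: [0.5598, 0.0689, 0.0014]
orientation: [0.0, 0.748, 0.664, 0.0]
force: [-1.1, 0.4, 4.4]
finger_gap: 0.0604
finger_force: 43.8
```

Contact as predicted. Release and fetch the last dish, D5 (0.618,0.324).

>>> send_rows(
  commands=[
    {"hand":76,"slide":[0,0,0],"dr":[0,0,0]},
    {"hand":76,"slide":[0,0,0],"dr":[0,0,0]},
    {"hand":76,"slide":[0,0,0],"dr":[0,0,0]},
    {"hand":76,"slide":[0,0,0],"dr":[0,0,0]},
    {"hand":76,"slide":[0,0,-15],"dr":[0,0,0]},
    {"hand":76,"slide":[0,0,-25],"dr":[0,0,0]},
    {"hand":66,"slide":[10,1,-20],"dr":[0,0,0]},
    {"hand":66,"slide":[25,2.4,0],"dr":[0,0,0]},
  ],
)

```text
clock: 46.9
tcp_pos: [0.5706, 0.099, 0.0648]
orientation: [0.004, 0.75, 0.661, 0.002]
force: [1.6, -1.0, -0.1]
finger_gap: 0.0659
finger_force: 0.0
```

>>> send_rows(
  commands=[
    {"hand":66,"slide":[36,4,0],"dr":[0,0,0]},
    {"hand":66,"slide":[36,4,0],"dr":[0,0,0]},
    {"hand":66,"slide":[36,4,0],"dr":[0,0,0]},
    {"hand":66,"slide":[36,4,0],"dr":[0,0,0]},
    {"hand":66,"slide":[35,4,0],"dr":[0,0,0]},
    {"hand":66,"slide":[25,2,0],"dr":[0,0,0]},
    {"hand":66,"slide":[14,1.4,10],"dr":[0,0,0]},
    {"hand":66,"slide":[6.6,0.6,25],"dr":[0,0,0]},
  ],
)

```text
clock: 47.57
tcp_pos: [0.6189, 0.3305, 0.0294]
orientation: [-0.001, 0.746, 0.666, 0.005]
force: [0.9, 0.1, 0.4]
finger_gap: 0.0661
finger_force: 0.0
```

>>> send_rows(
  commands=[
    {"hand":66,"slide":[0,0,0],"dr":[0,0,0]},
    {"hand":66,"slide":[0,0,0],"dr":[0,0,0]},
    {"hand":66,"slide":[0,0,0],"dr":[0,0,0]},
    {"hand":66,"slide":[0,0,0],"dr":[0,0,0]},
    {"hand":66,"slide":[0,0,0],"dr":[0,0,0]},
    {"hand":66,"slide":[0,0,0],"dr":[0,0,0]},
  ],
)

```text
clock: 48.07
tcp_pos: [0.6182, 0.3229, 0.0272]
orientation: [0.0, 0.748, 0.664, 0.001]
force: [0.0, -0.7, 0.7]
finger_gap: 0.0658
finger_force: 0.0
```

```bash
python3 - <<'E'
from h import *
t,b=look();cv2.imwrite("pics/t9.png",t);cv2.imwrite("pics/s9.png",b)
sh=cv2.inRange(t,(170,175,185),(222,226,232))
for q in blobs(sh>0,500,900):
    if 200<q[0]<300 and 110<q[1]<160:print("sheet",np.round(q[:3],1),at("top",q[:2],.05))
print(observe()["tcp_pos"],go((.618,.3235),-.030))
E
```

```text
TOP
[278.5 190.5 104. ] [ 0.396  -0.0918]
[192.4 178.5  82. ] [0.4326 0.1687]
[208.7 169.9 171. ] [0.4591 0.1198]
[332.7 117.7 684. ] [ 0.6251 -0.2618]
SIDE
[131.1 268.7 332. ] [0.6178 0.324 ]
[203.6 260.9 147. ] [0.4739 0.2466]
[ 96.4 231.9 195.5] [0.7834 0.2383]
sheet [225.9 134.1 672. ] [0.56158216 0.06662538 0.05      ]
[0.61772574 0.32311798 0.02671772] (array([ 0.4,  0.2, 56.7]), 'yaw err', 0.0004)
```

>>> send_rows(
  commands=[
    {"hand":66,"slide":[0,0,25],"dr":[0,0,0]},
    {"hand":66,"slide":[0,0,18],"dr":[0,0,0]},
    {"hand":66,"slide":[0,0,9],"dr":[0,0,0]},
    {"hand":66,"slide":[0,0,4],"dr":[0,0,0]},
    {"hand":66,"slide":[0,0,1],"dr":[0,0,0]},
    {"hand":66,"slide":[0,0,0],"dr":[0,0,0]},
    {"hand":40,"slide":[0,0,0],"dr":[0,0,0]},
    {"hand":40,"slide":[0,0,0],"dr":[0,0,0]},
  ],
  force=30,
)

```text
clock: 48.83
tcp_pos: [0.6183, 0.3244, -0.0292]
orientation: [0.0, 0.748, 0.664, 0.002]
force: [0.5, 0.2, 0.9]
finger_gap: 0.0474
finger_force: 30.9
```

>>> send_rows(
  commands=[
    {"hand":40,"slide":[0,0,0],"dr":[0,0,0]},
    {"hand":40,"slide":[0,0,0],"dr":[0,0,0]},
    {"hand":40,"slide":[0,0,0],"dr":[0,0,0]},
    {"hand":40,"slide":[0,0,0],"dr":[0,0,0]},
  ],
)

```text
clock: 49.17
tcp_pos: [0.6183, 0.3244, -0.0293]
orientation: [0.0, 0.748, 0.664, 0.002]
force: [-0.6, -0.4, 6.1]
finger_gap: 0.0477
finger_force: 30.7
```

```bash
python3 - <<'E'
from h import *
s=observe();p=s["tcp_pos"];print(p,s["finger_gap"],s["finger_force"],s["force"])
off=(p[:2]-[.618,.3237])@U;print("off",off,go(SA+off*U,p[2]+.050))
E
```

```text
[ 0.61832985  0.32436888 -0.0292667 ] 0.047659827805494236 30.677606463432312 [-0.62189177 -0.39223763  6.05657046]
off 0.0007031250359726486 (array([-231.6,  -28.4,  -50. ]), 'yaw err', -0.0003)
```

>>> send_rows(
  commands=[
    {"hand":40,"slide":[0,0,-20],"dr":[0,0,0]},
    {"hand":40,"slide":[0,0,-35],"dr":[0,0,0]},
    {"hand":40,"slide":[-10,-1.4,-25],"dr":[0,0,0]},
    {"hand":40,"slide":[-25,-3,0],"dr":[0,0,0]},
    {"hand":40,"slide":[-36,-4.4,0],"dr":[0,0,0]},
    {"hand":40,"slide":[-36,-4.4,0],"dr":[0,0,0]},
    {"hand":40,"slide":[-36,-4.4,0],"dr":[0,0,0]},
    {"hand":40,"slide":[-34,-4.4,0],"dr":[0,0,0]},
  ],
)

```text
clock: 49.83
tcp_pos: [0.5736, 0.1478, 0.0485]
orientation: [0.0, 0.748, 0.664, -0.001]
force: [0.6, -0.6, -0.6]
finger_gap: 0.0475
finger_force: 31.0
```

>>> send_rows(
  commands=[
    {"hand":40,"slide":[-28,-3,0],"dr":[0,0,0]},
    {"hand":40,"slide":[-17,-2.4,0],"dr":[0,0,0]},
    {"hand":40,"slide":[-9.6,-1,0],"dr":[0,0,0]},
    {"hand":40,"slide":[0,0,0],"dr":[0,0,0]},
    {"hand":40,"slide":[0,0,0],"dr":[0,0,0]},
    {"hand":40,"slide":[0,0,10],"dr":[0,0,0]},
    {"hand":40,"slide":[0,0,10],"dr":[0,0,0]},
    {"hand":40,"slide":[0,0,5],"dr":[0,0,0]},
  ],
)

```text
clock: 50.5
tcp_pos: [0.5604, 0.0985, 0.0217]
orientation: [-0.001, 0.747, 0.665, -0.001]
force: [-0.3, 0.1, -0.7]
finger_gap: 0.0475
finger_force: 31.0
```

>>> send_rows(
  commands=[
    {"hand":40,"slide":[0,0,0],"dr":[0,0,0]},
    {"hand":40,"slide":[0,0,0],"dr":[0,0,0]},
    {"hand":40,"slide":[0,0,0],"dr":[0,0,0]},
    {"hand":40,"slide":[0,0,0],"dr":[0,0,0]},
    {"hand":40,"slide":[0,0,0],"dr":[0,0,0]},
    {"hand":40,"slide":[0,0,0],"dr":[0,0,0]},
  ],
)

```text
clock: 51.0
tcp_pos: [0.562, 0.0968, 0.0241]
orientation: [0.0, 0.748, 0.664, 0.0]
force: [-0.5, -0.4, -1.7]
finger_gap: 0.0474
finger_force: 31.0
```

```bash
python3 - <<'E'
from h import *
s=observe();print(s["tcp_pos"],s["force"],s["finger_gap"],go(SA+.0007*U,.0207))
E
```

```text
[0.56199751 0.09678529 0.02414146] [-0.54099527 -0.40602744 -1.68176025] 0.04738571725647566 (array([1. , 0.7, 3.4]), 'yaw err', -0.0002)
```

>>> send_rows(
  commands=[
    {"hand":40,"slide":[1,0.7,2],"dr":[0,0,0]},
    {"hand":40,"slide":[0,0,1],"dr":[0,0,0]},
    {"hand":40,"slide":[0,0,0],"dr":[0,0,0]},
    {"hand":40,"slide":[0,0,0],"dr":[0,0,0]},
  ],
)

```text
clock: 51.33
tcp_pos: [0.5625, 0.0977, 0.0208]
orientation: [-0.0, 0.748, 0.664, 0.0]
force: [0.3, -0.2, -0.2]
finger_gap: 0.0471
finger_force: 31.0
```

>>> send_rows(
  commands=[
    {"hand":40,"slide":[0,0,1],"dr":[0,0,0]},
    {"hand":40,"slide":[0,0,0],"dr":[0,0,0]},
    {"hand":40,"slide":[0,0,0],"dr":[0,0,0]},
  ],
)

```text
clock: 51.58
tcp_pos: [0.5627, 0.0978, 0.0207]
orientation: [0.0, 0.748, 0.664, 0.0]
force: [-1.5, -1.0, 5.9]
finger_gap: 0.0471
finger_force: 31.7
```

Seated. Release, retreat up and to the left, then check.

>>> send_rows(
  commands=[
    {"hand":40,"slide":[0,0,-0.7],"dr":[0,0,0]},
    {"hand":62,"slide":[0,0,0],"dr":[0,0,0]},
    {"hand":62,"slide":[0,0,0],"dr":[0,0,0]},
    {"hand":62,"slide":[0,0,0],"dr":[0,0,0]},
    {"hand":62,"slide":[0,0,-15],"dr":[0,0,0]},
    {"hand":62,"slide":[0,0,-30],"dr":[0,0,0]},
    {"hand":62,"slide":[0,0,-40],"dr":[0,0,0]},
    {"hand":62,"slide":[20,0,-20],"dr":[0,0,0]},
  ],
)

```text
clock: 52.25
tcp_pos: [0.5674, 0.1125, 0.129]
orientation: [0.003, 0.75, 0.661, 0.0]
force: [0.9, -0.3, 0.6]
finger_gap: 0.062
finger_force: 0.0
```

>>> send_rows(
  commands=[
    {"hand":62,"slide":[35,0,0],"dr":[0,0,0]},
    {"hand":62,"slide":[35,0,0],"dr":[0,0,0]},
    {"hand":62,"slide":[35,0,0],"dr":[0,0,0]},
    {"hand":62,"slide":[35,0,0],"dr":[0,0,0]},
    {"hand":62,"slide":[35,0,0],"dr":[0,0,0]},
    {"hand":62,"slide":[20,0,0],"dr":[0,0,0]},
    {"hand":62,"slide":[0,0,0],"dr":[0,0,0]},
    {"hand":62,"slide":[0,0,0],"dr":[0,0,0]},
  ],
)

```text
clock: 52.92
tcp_pos: [0.5868, 0.3131, 0.1248]
orientation: [-0.0, 0.746, 0.665, -0.0]
force: [0.5, -0.2, -0.9]
finger_gap: 0.0617
finger_force: 0.0
```

```bash
python3 - <<'E'
from h import *
t=snapshot("top");b=snapshot("side")
print("SA top pred",proj("top",[*SA,.065]),proj("side",[*SA,.065]),"vial",proj("top",[*VIAL,.093]),proj("side",[*VIAL,.093]))
f=lambda I:cv2.resize(I,None,fx=6,fy=6,interpolation=cv2.INTER_CUBIC)
cv2.imwrite("pics/fin.png",np.hstack([f(b[155:245,175:240]),f(t[95:185,210:276])]))
E
```

```text
SA top pred [215.32940553 132.32654485] [195.54662232 201.58465178] vial [260.2245306  134.84634569] [220.19071943 170.70331578]
```

View pics/fin.png

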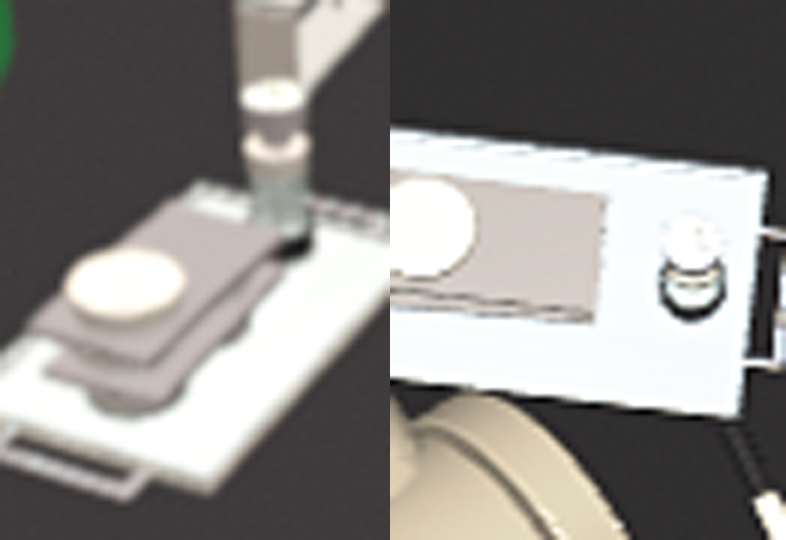

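The final picture shows the stack square and level: top dish at side (195.8,202), against a prediction of (195.5,201.6). The thermometer stands upright in the vial. Handing in.

```bash
python3 -c "
from bench import *
print(hand_in())"
```

```text
the job is handed in; nothing more can be done
None
```

I packed all five dishes in three layers with both grey sheets between them, put the thermometer in the vial with its collar on the cap, and handed the job in at about 53 s; no verdict came back, but the last pictures and contact forces showed everything in place.

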